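# Stow the rolling pin in its cradle and shut the keeper

### The arm

A 6-joint arm with a two-finger parallel gripper is mounted at the origin on the work surface. World frame = base frame: x ahead of the robot, y to its left, z up, the work surface at z = 0. Lengths are in m, angles in rad, forces in N, time in s.
With the tool pointing down it reaches from about 0.325 to 0.9 m from the base axis. Payload 6.1 kg.
Tool frame: the origin (TCP) lies between the finger pads; the fingertips stand ahead of it and the grasp point (between the pads) lies 11 mm behind it (ctrl.nose_length is the z of the fingertips in the tool frame, in m); z points along the fingers, x is the direction in which the jaws open and shut, and the axes are right-handed (so a half turn about z gives the same grasp; the last joint's range is limited). The gripper opens to 87 mm and grips with 3 to 60 N. Pads are 19 mm wide; open, the fingers measure 117 mm over their backs; the gripper's body (75 mm by 190 mm) begins 51 mm behind the grasp point.
Start: joints at [-1.361, 0.22, 1.526, -0, 1.395, -0.126], TCP at [0.206, -0.59, 0.205] pointing down, gripper open.
Joint ranges: [-2.98, 2.98], [-0.91, 2.08], [0.09, 2.57], [-1.24, 4.39], [0.2, 2.65], [-2.68, 2.68]. Speed limits (rad/s): [2.57, 2.57, 3.01, 3.14, 3.14, 3.14].

### API

Orientations are given as a unit quaternion [w, x, y, z].
In Python, from station import ctrl, vision, ticket, spotter gives the robot as it stands.
- The arm moves only by the tool move_arm, never from a script. Its argument "rows" is a list of rows, each a list of 5 numbers: the shift along the tool's x, y, z in mm, then the turn about the tool's z in rad, then the opening, from 0 (shut) to 1 (fully open). In form: [[x, y, z, yaw, grip], ...]. A call has 1 to 12 rows; each row shifts and turns the commanded pose from where the row before left it, along the tool's axes as they then stand; what a row does not reach is not made up. A row lasts 1/8 s, in which the tool goes at most 62.5 mm and 10.7 degrees, less where a joint would pass 70% of its speed; a pose out of reach is approached as far as the arm can. A call is refused whole if a number of a shift passes 62.5 or a number of a turn 0.188, either way. A call with a gripper value outside its range is refused whole. The fingers move at their own pace and stop on an object; "force" is the grip in N (left out, the last holds). Time passes only in rows, so rows that do not move let the fingers close. It gives the time, the measured TCP pose, the force and the opening at its end, in the units of the state.
- ctrl.get_state(): the state, without advancing time (a new reading comes with each control period).
- vision.snapshot(name): name is "scene" or "top" or "wrist"; returns the picture (420x560x3 uint8, red, green, blue); there is no depth.
- vision.camera_info(name): a dict with "K" (3x3 intrinsics, pixels), "R" (3x3) and "t" (3): a world point X has camera coordinates R X + t; the wrist camera has in their place "hand_eye" (4x4, takes a point from camera to tool coordinates, whose origin is the TCP and whose axes are the tool frame's). Camera axes: x right, y down, z forward; pixel columns grow to the right and rows downward; lengths in m; the calibration is good to about 2 mm. The wrist camera is an equidistant fisheye: a pixel r from the principal point sees the ray r / f radians off the axis. A picture is of the moment at which its call begins: read the wrist's pose just before it. camera_info takes no time and is no camera call.
- ticket.finish_job(): hands the job in, once; it reports no verdict.
Trained networks look in the newest picture that a camera, given by its name, has taken for a name from the list of things; names that differ only in an ending like _2 or _b are one class to them, and where a whole thing is asked for, a point or a joint stands for the part that bears it (a point fixed in the world has none). Each returns a list of dicts, best first, with "confidence" (0 to 1); they miss things now and then, are a little off and sometimes report something else, mostly with a low value. They report only what shows in the picture. A call takes as long as a camera call. They do not tell look-alikes from the thing itself.
- spotter.outline_of(camera, label): "pixels" (420x560 bool, what is visible of it) and "box" ([left, top, width, height] in pixels, round what is visible of it).
The state is a dict: "time_s": time; "q": joint angles; "qd": joint speeds; "joint_torque": joint torques, N m; "position": TCP position; "eef_rot": TCP orientation; "ft_force": force on the tool from outside, world axes, zero at the start; "moment": the same for the moment, N m; "grip_width": finger opening in m.
Only numpy, scipy, OpenCV 4.12 (cv2) and the standard library are available. Lean on these libraries where they do the work, as an engineer would, in place of code of your own. Each camera call takes 0.05 s, during which the arm holds its last target.

### The job

Stow the rolling pin with the turned handles for the van's drive: swing the steel keeper arm well clear of the wooden cradle, lay the pin centred in the two V saddles, keeping hold of it until it has bedded down (do not drop it or let it roll off), then let go and swing the keeper all the way back across the pin's handle. Leave the slim plain pin and all the other things where they are.

Things in the scene. Friction and masses are not known exactly. Their poses are not given: they have to be found in the camera images.
- pin: Light wooden rolling pin, 200 mm long in all, lying on the table, about 0.13 to 0.25 kg: a barrel 46 mm in diameter and 116 mm long with a handle 24 mm in diameter and 42 mm long at each end. Origin at its centre, on its axis (23 mm above the table at the start); x runs along its axis, the two ends are alike. It can roll.
- slim_pin: The other pin, to be left alone: a plain wooden dowel without handles, 200 mm long, 28 mm in diameter. Origin at its centre on its axis, x along it. It and the rolling pin lie roughly side by side and may change places.
- seat (a point): Where the rolling pin's centre belongs when seated: midway between the cradle's two saddles, 65 mm above the table, which is the height at which a 46 mm pin's axis rests in the V notches. x runs along the groove towards the keeper's end, z is up. Between the saddles are 70 mm of free length down to the 8 mm board, room for fingers.
- post (a point): On the axis of the keeper's upright steel post, at half the arm's thickness, 86 mm above the table; fixed to the cradle, same axes as the seat.
- knob (a point): Middle of the upright steel grip knob (14 mm in diameter, 90 to 120 mm above the table) on the keeper arm's end, 80 mm from the post's axis. The arm is a flat bar 14 mm wide and 8 mm thick; its underside, 82 mm above the table, passes 5 mm over a seated pin's handle but is lower than the barrel's top (88 mm).
- keeper (a joint): Keeper arm's angle about its upright post, rad. 0: shut against its stop, arm along the seat's +y, across the groove over the handle. It grows as it opens, clockwise from above; at 1.57 the arm points along the seat's +x, off the cradle; open stop 1.8. Past 0.9 it is clear of the pin. Starts at 0 to 0.45, in the way. Turns easily (about 1 N at the knob), stays where left.
- cradle: Dark wooden cradle fixed to the table; origin on the table under the seat, same axes. Board 165 x 105 x 8 mm (x = -63 to +102 mm) with two saddles 14 mm thick at x = -42 and +42 mm, each a 90 degree V notch opening upward, 64 mm wide at its top, 65 mm above the table. The keeper's post stands at x = +80, y = -40 mm.
- canister: Bystander: clear plastic canister, 94 mm across, 180 mm tall, blue push-button top; origin under its centre.
- jar: Bystander: glass jar with steel cap, 68 mm across, 85 mm tall; origin under its centre.
- spoon: Bystander: wooden spoon, 200 mm long, lying along its x.
Mind the look-alikes: they are no part of the job. Of the things that look like the cradle, the smallest one is meant.

How it is judged:
On the way, in this order (a step that is already met when the one before it is completed fails the run):
1. the keeper arm is swung clear of the groove (past 0.9 rad) with the pin not yet in the cradle (value of joint keeper above 0.9 rad and distance between pin and seat above 0.05 m), for 0.1 s.
2. the rolling pin has bedded down in both saddles and bears on the cradle while the fingers still touch it (x of pin in the frame of seat between -0.012 and 0.012 m and y of pin in the frame of seat between -0.004 and 0.004 m and z of pin in the frame of seat between -0.004 and 0.004 m and angle between the x axis of pin and the x axis of seat, either way round below 0.08 rad and contact force between pin and cradle above 0.2 N and contact force between the fingers and pin above 0.1 N), for 0.2 s.
3. the keeper is shut over the handle (below 0.2 rad) (value of joint keeper below 0.2 rad), for 0.1 s.
At the end, for the whole second after the job is handed in: The rolling pin rests released and still in both saddles: centre within 12 mm of the seat along the groove, 4 mm across it and 4 mm in height, axis within 0.08 rad of the groove; the keeper is shut over its handle, below 0.2 rad (x of pin in the frame of seat between -0.012 and 0.012 m and y of pin in the frame of seat between -0.004 and 0.004 m and z of pin in the frame of seat between -0.004 and 0.004 m and angle between the x axis of pin and the x axis of seat, either way round below 0.08 rad and value of joint keeper below 0.2 rad and linear speed of pin below 0.02 m/s and angular speed of pin below 0.3 rad/s and contact force between the fingers and pin below 0.05 N); the robot touches nothing.
It fails at once if the rolling pin was dropped or rolled off: moving faster than 0.35 m/s with no finger on it (linear speed of pin above 0.35 m/s and contact force between the fingers and pin below 0.01 N).
It fails at once if another thing was moved by more than 30 mm (distance of any of slim_pin, canister, jar, spoon from where it was at the start of the episode above 0.03 m).
It also fails if it takes over 72 s, if anything falls off the work surface, if the arm or the gripper's body presses on something with over 40 N, if the wrist force passes 120 N, or if a joint passes its speed limit or range.

## Working session

There is one attempt and no reset: what is moved stays moved. The work goes in short steps, Python scripts to look and compute and a tool call to move; the robot and the scene stay as the last step left them, time stands still between calls to the robot, and variables do not carry over. Pictures are saved under pics/ and viewed, and the job is handed in when it is done.

Besides the shell and the picture viewer there is one more tool, called after "Emit:" by a JSON object that holds its "name" and its "arguments". move_arm: Moves the arm, as the interface text tells. Its arguments: {"type":"object","properties":{"rows":{"type":"array","items":{"type":"array","items":{"type":"number"}}},"force":{"type":"number"}},"required":["rows"]}

```bash
ls; mkdir -p pics
python3 - <<'E'
from station import ctrl,vision
import cv2
print(ctrl.get_state(), ctrl.nose_length)
for n in ["scene","top","wrist"]:
    im=vision.snapshot(n); cv2.imwrite(f"pics/{n}0.png",im[:,:,::-1]); print(n,vision.camera_info(n))
E
```

```text
pics
{'time_s': 0.0, 'q': array([-1.36108856e+00,  2.21198062e-01,  1.52759558e+00, -2.11814879e-06,
        1.39468796e+00, -1.26115809e-01]), 'qd': array([ 8.72773189e-04,  9.02487834e-05,  3.12815866e-04, -5.86619848e-04,
       -1.38551063e-03,  6.86856181e-05]), 'joint_torque': array([-3.87471946e-04, -4.94618869e+01, -3.87378216e+01,  6.97528990e-02,
        5.72942547e-02, -1.32977843e-04]), 'position': array([ 0.2058188 , -0.58946064,  0.20396289]), 'eef_rot': array([-6.38587991e-04,  8.15336133e-01, -5.78987131e-01, -6.95871151e-04]), 'ft_force': array([ 0.02711396, -0.26573346, -1.00246294]), 'moment': array([ 0.03715995, -0.05103271,  0.02794801]), 'grip_width': 0.0870715702809835} 0.008
scene {'K': array([[391.04592512,   0.        , 275.73048619],
       [  0.        , 391.04592512, 206.42999643],
       [  0.        ,   0.        ,   1.        ]]), 'R': array([[ 0.03721058,  0.99919286, -0.01513291],
       [ 0.67578438, -0.03631655, -0.73620417],
       [-0.73615952,  0.017168  , -0.67659029]]), 't': array([ 0.00443445, -0.22278331,  1.56561399])}
top {'K': array([[512
[... 165 characters left out ...]
133, -0.99963426, -0.02457788],
       [-0.9986236 ,  0.01252218, -0.05093222],
       [ 0.05122136,  0.02396947, -0.99839964]]), 't': array([0.02022902, 0.42224645, 1.42689678])}
wrist {'K': array([[325.1922621 ,   0.        , 281.09505222],
       [  0.        , 325.1922621 , 203.20978268],
       [  0.        ,   0.        ,   1.        ]]), 'hand_eye': array([[ 9.99999803e-01, -6.22369387e-04, -7.96944241e-05,
         7.05352535e-04],
       [ 6.22619169e-04,  9.68529988e-01,  2.48896114e-01,
        -6.70533425e-02],
       [-7.77188823e-05, -2.48896115e-01,  9.68530184e-01,
        -1.79969950e-01],
       [ 0.00000000e+00,  0.00000000e+00,  0.00000000e+00,
         1.00000000e+00]])}
```

View pics/scene0.png

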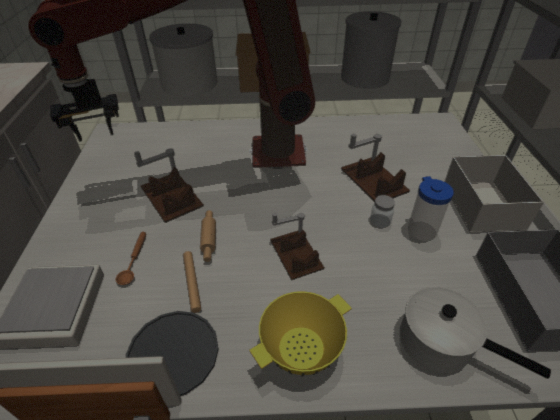

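View pics/top0.png

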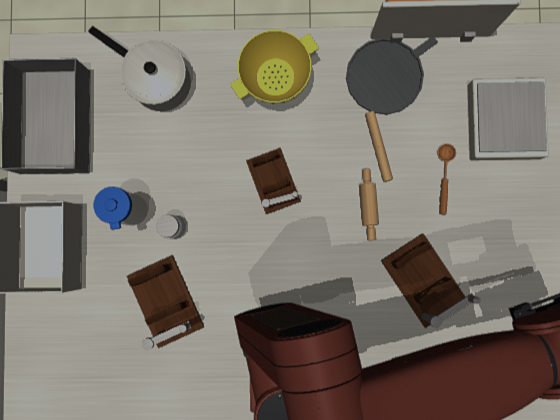

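View pics/wrist0.png

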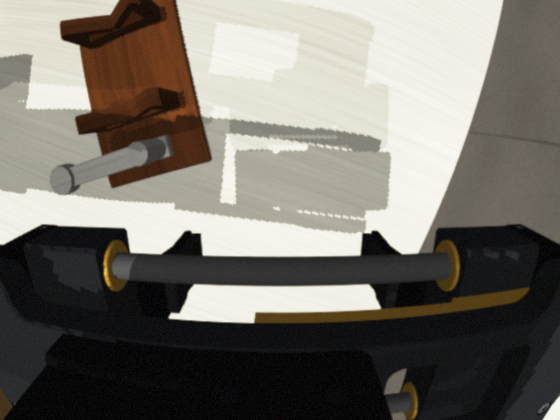

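The middle cradle (top picture, ~(273,180)) looks smallest. The pin with handles is at ~(369,203) and the slim dowel at ~(378,146). I'll zoom in and measure.

```bash
cat > h.py <<'E'
import numpy as np,cv2
from station import ctrl,vision,spotter
def ray(n,u,v):
    c=vision.camera_info(n);R,t=c["R"],c["t"]
    d=R.T@np.linalg.solve(c["K"],[u,v,1.]); return -R.T@t,d
def at(n,u,v,z):
    o,d=ray(n,u,v); return o+d*(z-o[2])/d[2]
def proj(n,X):
    c=vision.camera_info(n);p=c["K"]@(c["R"]@np.asarray(X,float)+c["t"]);return p[:2]/p[2]
E
python3 - <<'E'
from h import *
im=cv2.imread("pics/top0.png")
c=im[135:225,235:325]; cv2.imwrite("pics/c1.png",cv2.resize(c,None,fx=6.6,fy=6.6,interpolation=cv2.INTER_CUBIC))
c=im[155:250,330:420]; cv2.imwrite("pics/c2.png",cv2.resize(c,None,fx=6,fy=6,interpolation=cv2.INTER_CUBIC))
im=vision.snapshot("top")
for l in ["cradle","pin","slim_pin","keeper","knob"]:
    for r in spotter.outline_of("top",l):
        p=r["pixels"]; vv,uu=np.nonzero(p); pts=np.c_[uu,vv].astype(np.float32)
        print(l,r["confidence"],r["box"],p.sum(),cv2.minAreaRect(pts))
im=vision.snapshot("scene")
for l in ["cradle","pin","knob"]:
    for r in spotter.outline_of("scene",l):
        print("scene",l,r["confidence"],r["box"],r["pixels"].sum())
E
```

```text
cradle 0.97 [381.3, 234.5, 99.1, 94.8] 4450 ((430.0417785644531, 279.7999267578125), (89.6791763305664, 61.991981506347656), 56.793426513671875)
cradle 0.65 [127.2, 254.0, 75.0, 94.3] 4168 ((159.1896514892578, 303.27587890625), (79.96561431884766, 64.4714584350586), 66.80140686035156)
cradle 0.64 [248.9, 146.3, 51.0, 67.2] 2221 ((273.0000305175781, 180.5), (58.944358825683594, 38.697940826416016), 68.96248626708984)
cradle 0.36 [159.4, 213.5, 27.7, 26.1] 609 ((171.0, 226.0), (24.0, 30.0), 90.0)
pin 0.79 [359.4, 167.1, 19.8, 72.6] 991 ((369.3565673828125, 203.42213439941406), (71.70429992675781, 18.19768524169922), 84.80557250976562)
slim_pin 0.7 [366.2, 111.3, 27.5, 69.8] 741 ((378.8553161621094, 145.67909240722656), (72.103271484375, 11.241044044494629), 74.47589111328125)
keeper 0.92 [430.1, 293.7, 52.5, 33.3] 499 ((453.7037048339844, 309.65234375), (12.170370101928711, 55.412357330322266), 59.4207763671875)
keeper 0.64 [138.9, 321.2, 52.2, 29.6] 475 ((166.4047088623047, 334.9612121582031), (12.078274726867676, 53.55186462402344), 67.16634368896484)
keeper 0.46 [261.6, 191.3, 37.1,
[... 170 characters left out ...]
25, 333.9000244140625), (10.28591251373291, 52.32398986816406), 63.43495178222656)
knob 0.57 [429.3, 293.4, 51.5, 31.2] 482 ((453.72308349609375, 310.0153503417969), (12.155402183532715, 55.81562423706055), 60.2551155090332)
knob 0.49 [258.2, 188.9, 41.0, 19.3] 205 ((279.7116394042969, 198.7288818359375), (6.877317905426025, 36.40021896362305), 73.81079864501953)
scene cradle 0.88 [342.4, 130.3, 65.5, 71.2] 2137
scene cradle 0.6 [269.7, 210.5, 52.2, 71.1] 1810
scene cradle 0.56 [132.8, 147.5, 71.0, 76.9] 2208
scene pin 0.56 [197.0, 210.1, 16.9, 52.8] 665
scene knob 0.67 [272.1, 214.9, 31.0, 12.1] 221
scene knob 0.6 [350.1, 129.5, 31.5, 21.4] 245
scene knob 0.59 [134.1, 147.9, 40.9, 19.6] 333
```

View pics/c1.png

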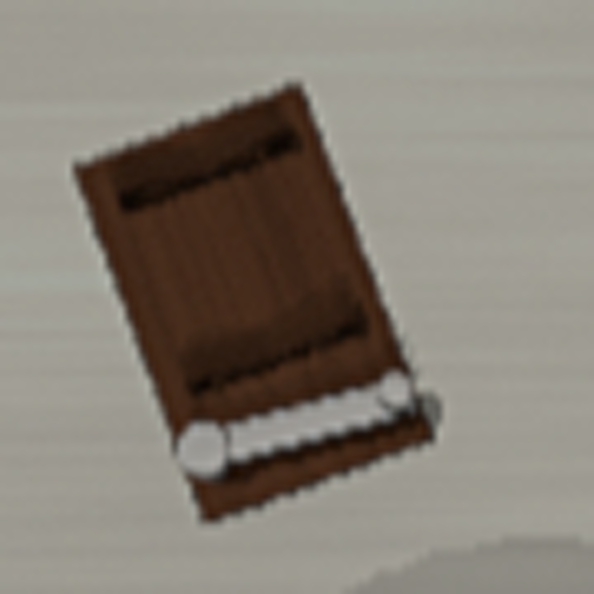

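View pics/c2.png

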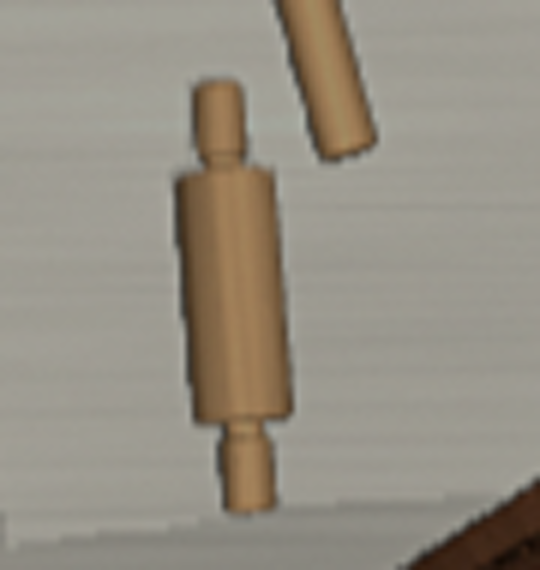

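The crop shows the small cradle's board corners at about (78,163), (298,88), (436,440) and (206,520) at 6.6x. The keeper is nearly shut, with its knob at (203,449). The pin lies clear, with its ends at (218,80) and (250,512) in the 6x crop.

Run:
```python
from h import *
f=lambda x,y,s,ox,oy:((x+.5)/s-.5+ox,(y+.5)/s-.5+oy)
C=[f(*p,6.6,235,135) for p in [(78,163),(298,88),(436,440),(206,520)]]
W=np.array([at("top",*c,0.008) for c in C]); print(W)
print("edges",[np.linalg.norm(W[i]-W[(i+1)%4]) for i in range(4)])
# model corners: keeper end = x+102 ; post at y=-40: post right side(436,440 side)
# order: (78,163): x=-63, y=+?; knob at left => +y left
M=np.array([[-63,52.5],[-63,-52.5],[102,-52.5],[102,52.5]])/1000
a=M-M.mean(0);b=W[:,:2]-W[:,:2].mean(0)
th=np.arctan2((a[:,0]*b[:,1]-a[:,1]*b[:,0]).sum(),(a*b).sum())
R=np.array([[np.cos(th),-np.sin(th)],[np.sin(th),np.cos(th)]])
o=W[:,:2].mean(0)-R@M.mean(0); print("seat",o,th,"res",W[:,:2]-(M@R.T+o))
k=at("top",*f(203,449,6.6,235,135),0.120); post=R@[.08,-.04]+o
L=R.T@(k[:2]-o); print("knob",k,L,"post",post, "d",np.linalg.norm(k[:2]-post),"ang",np.arctan2(L[0]-.08,L[1]+.04))
e1=at("top",*f(218,80,6,330,155),.023);e2=at("top",*f(250,512,6,330,155),.023)
d=e2-e1;print("pin",e1,e2,(e1+e2)/2,np.linalg.norm(d),np.arctan2(d[1],d[0]))
b=[at("top",*f(*p,6,330,155),.023) for p in [(177,175),(272,170),(194,422),(292,415)]];print("barrelmid",np.mean(b,0),np.linalg.norm((b[0]+b[1]-b[2]-b[3])/2),np.linalg.norm(b[0]-b[1]))
# cross check in scene
for z,x,y in [(.008,-63,52.5),(.008,-63,-52.5),(.008,102,-52.5),(.008,102,52.5)]:
    print(proj("scene",[*(R@[x/1e3,y/1e3]+o),z]))
im=cv2.imread("pics/scene0.png")[195:285,190:335];cv2.imwrite("pics/c3.png",cv2.resize(im,None,fx=5.5,fy=5.5,interpolation=cv2.INTER_CUBIC))
c=np.array
print("scene pin",proj("scene",e1),proj("scene",e2))
```

```text
[[ 0.6016019   0.10717928  0.008     ]
 [ 0.63257495  0.0122892   0.008     ]
 [ 0.48014046 -0.04488664  0.008     ]
 [ 0.44720811  0.05366979  0.008     ]]
edges [np.float64(0.09981711350652504), np.float64(0.16280463569778372), np.float64(0.10391298281718882), np.float64(0.1634035160039218)]
seat [0.55860296 0.03900719] -2.7774834026090547 res [[-0.03456701  0.09479488]
 [ 0.03379833 -0.09821154]
 [ 0.03554666 -0.09662805]
 [-0.03477798  0.10004471]]
knob [0.46759942 0.04889651 0.12      ] [ 0.08151571 -0.04164891] post [0.46960297 0.04789548] d 0.002239702325062548 ang 2.3982597561156656
pin [ 0.56949563 -0.22766157  0.023     ] [ 0.36878637 -0.23837842  0.023     ] [ 0.469141 -0.23302   0.023   ] 0.20099516489438915 -3.0882484228042713
barrelmid [ 0.46912313 -0.23291523  0.023     ] 0.11446547105590135 0.04396168580999525
[290.18221099 278.32707983]
[323.51019698 266.39901328]
[298.72694603 228.5836674 ]
[267.91041407 238.48077116]
scene pin [205.56521083 259.66399817] [208.11243056 212.00236744]
```

View pics/c3.png

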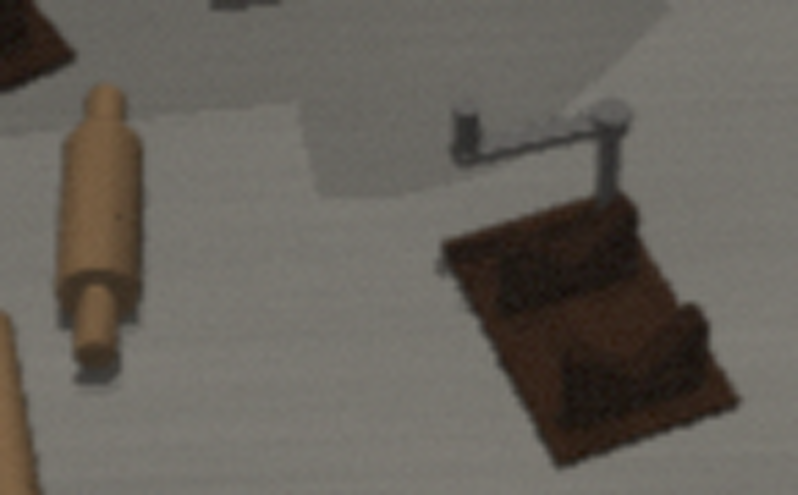

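The scene view shows the post on the +y side of the world frame, so seat y points towards world −y. I'll redo the fit with the corners relabelled.

Run:
```python
from h import *
f=lambda x,y,s,ox,oy:((x+.5)/s-.5+ox,(y+.5)/s-.5+oy)
C=[f(*p,6.6,235,135) for p in [(78,163),(298,88),(436,440),(206,520)]]
W=np.array([at("top",*c,0.008) for c in C])
S=np.array([at("scene",*f(*p,5.5,190,195),0.008) for p in [(738,402),(562,465),(443,243),(620,195)]])
M=np.array([[-63,-52.5],[-63,52.5],[102,52.5],[102,-52.5]])/1000
def fit(W):
    a=M-M.mean(0);b=W[:,:2]-W[:,:2].mean(0)
    th=np.arctan2((a[:,0]*b[:,1]-a[:,1]*b[:,0]).sum(),(a*b).sum())
    R=np.array([[np.cos(th),-np.sin(th)],[np.sin(th),np.cos(th)]]);o=W[:,:2].mean(0)-R@M.mean(0)
    return R,o,th,W[:,:2]-(M@R.T+o)
Rs,os_,ths,rs=fit(S);print("scene",os_,ths,rs)
R,o,th,r=fit(W);print("top",o,th,r)
for px,z in [((203,449),.1),((397,385),.12)]:
    k=at("top",*f(*px,6.6,235,135),z);L=R.T@(k[:2]-o);print(k,L,"ang",np.arctan2(L[0]-.08,L[1]+.04),np.hypot(L[0]-.08,L[1]+.04))
for px,z in [((465,110),.12)]:
    k=at("scene",*f(*px,5.5,190,195),z);L=R.T@(k[:2]-o);print("sc",k,L,"ang",np.arctan2(L[0]-.08,L[1]+.04),np.hypot(L[0]-.08,L[1]+.04))
```

```text
scene [0.56288104 0.0438511 ] -2.8128335384009207 [[-0.0021222  -0.00322069]
 [-0.00030107  0.00212778]
 [ 0.00026182 -0.00078631]
 [ 0.00216144  0.00187922]]
top [0.55877487 0.03853814] -2.8031023812422857 [[ 8.35168312e-04 -1.79985702e-03]
 [-3.05844367e-03  2.35205864e-03]
 [ 1.44484336e-04 -3.33156457e-05]
 [ 2.07879102e-03 -5.18885968e-04]]
[0.46939035 0.04992416 0.1       ] [ 0.0805317  -0.04042126] ang 2.2408237102387094 0.0006783561445216315
[ 0.49185771 -0.02783414  0.12      ] [0.08515989 0.04038539] ang 0.06410143204508344 0.08055082631249548
sc [ 0.4936267  -0.02557546  0.12      ] [0.08274125 0.03884229] ang 0.03475476146280336 0.07888992746504757
```

The seat is at about (0.559, 0.039), groove heading −2.803, and the keeper at about 0.05 rad. Both cameras agree to about 5 mm, so I'll refine with the wrist camera. First I'll raise, travel to the cradle and turn the tool.

Emit:
{"name": "move_arm", "arguments": {"rows": [[0,0,-60,0,1],[-29,-35,0,0,1],[-32,-38.5,0,0,1],[-32,-38.5,0,0,1],[-32,-38.5,0,0,1],[-32,-38.5,0,0,1],[-32,-38.5,0,0,1],[-32,-38.5,0,0,1],[-32,-38.5,0,0,1],[-32,-38.5,0,0,1],[-32,-38.5,0,0,1],[-32,-38.5,0,0,1]]}}

```text
time_s: 2.15
position: [0.4882, -0.1207, 0.2654]
eef_rot: [-0.0, 0.815, -0.579, 0.0]
ft_force: [-0.1, -0.0, 0.1]
grip_width: 0.0871
```

Emit:
{"name": "move_arm", "arguments": {"rows": [[0,0,0,-0.17,1],[0,0,0,-0.17,1],[0,0,0,-0.17,1],[0,0,0,-0.17,1],[0,0,0,-0.17,1],[0,0,0,-0.17,1],[0,0,0,-0.17,1],[0,0,0,-0.17,1],[0,0,0,-0.17,0.6],[0,0,0,0,0.6],[0,0,0,0,0.6]]}}

```text
time_s: 3.52
position: [0.4875, -0.1222, 0.2651]
eef_rot: [0.0, 0.989, 0.145, 0.0]
ft_force: [0.1, -0.5, -0.4]
grip_width: 0.0643
```

```bash
cat >> h.py <<'E'
from scipy.spatial.transform import Rotation as Ro
def tool(st=None):
    st=st or ctrl.get_state(); q=st["eef_rot"]; return Ro.from_quat([q[1],q[2],q[3],q[0]]).as_matrix(), np.array(st["position"])
def wray(u,v,T):
    c=vision.camera_info("wrist");K=c["K"];H=np.array(c["hand_eye"]);a=np.array([u-K[0,2],v-K[1,2]])/K[0,0];r=np.linalg.norm(a)
    d=np.r_[a/r*np.sin(r),np.cos(r)]; R,p=T
    return R@H[:3,3]+p, R@(H[:3,:3]@d)
def wat(u,v,z,T):
    o,d=wray(u,v,T);return o+d*(z-o[2])/d[2]
def wproj(X,T):
    c=vision.camera_info("wrist");K=c["K"];H=np.array(c["hand_eye"]);R,p=T
    x=H[:3,:3].T@(R.T@(np.asarray(X,float)-p)-H[:3,3]);s=np.hypot(x[0],x[1]);r=np.arctan2(s,x[2])
    return K[:2,2]+K[0,0]*r*x[:2]/s
def heading(T): return np.arctan2(T[0][1,0],T[0][0,0])
E
python3 - <<'E'
from h import *
T=tool();print(T[1],heading(T),ctrl.get_state()["time_s"],ctrl.get_state()["q"]);np.savez("T1.npz",R=T[0],p=T[1])
im=vision.snapshot("wrist");cv2.imwrite("pics/w1.png",im[:,:,::-1])
E
```

```text
[ 0.48748893 -0.12219134  0.2651062 ] 0.29176588314557683 3.525 [-4.02626623e-01 -1.11050504e-01  1.75980710e+00 -1.24045852e-05
  1.49271138e+00 -6.94391535e-01]
```

View pics/w1.png

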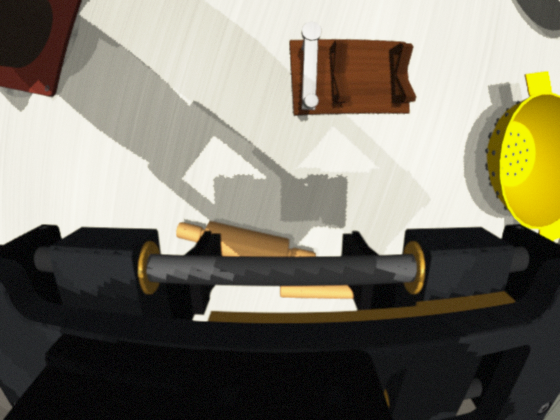

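Run:
```python
from h import *
im=cv2.imread("pics/w1.png")[10:130,275:435];cv2.imwrite("pics/c4.png",cv2.resize(im,None,fx=5,fy=5,interpolation=cv2.INTER_CUBIC))
```

```text
(no output)
```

View pics/c4.png

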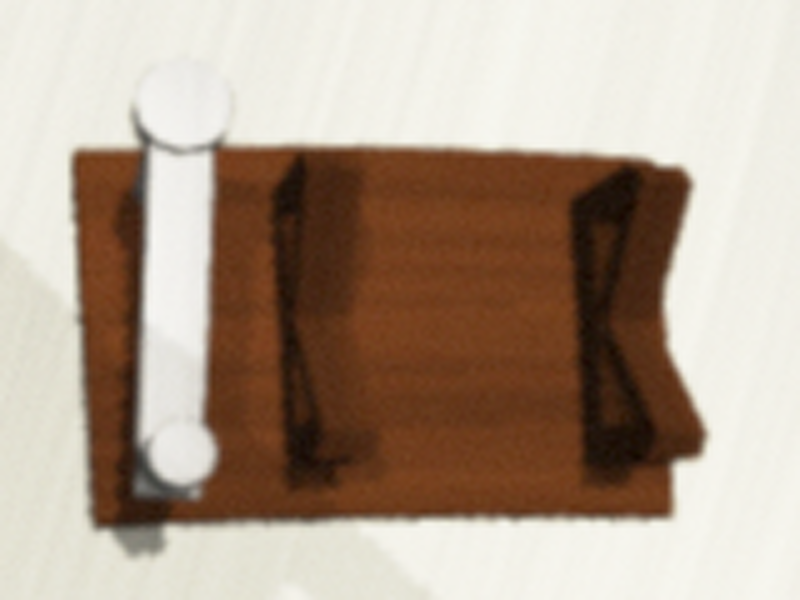

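Run:
```python
from h import *
d=np.load("T1.npz");T=(d["R"],d["p"])
f=lambda x,y:((x+.5)/5-.5+275,(y+.5)/5-.5+10)
W=np.array([wat(*f(*p),.008,T) for p in [(75,152),(97,523),(672,515)]])
M=np.array([[102,-52.5],[102,52.5],[-63,52.5]])/1000
print(np.linalg.norm(W[0]-W[1]),np.linalg.norm(W[1]-W[2]))
a=M-M.mean(0);b=W[:,:2]-W[:,:2].mean(0)
th=np.arctan2((a[:,0]*b[:,1]-a[:,1]*b[:,0]).sum(),(a*b).sum())
R=np.array([[np.cos(th),-np.sin(th)],[np.sin(th),np.cos(th)]]);o=W[:,:2].mean(0)-R@M.mean(0)
print("seat",o,th,W[:,:2]-(M@R.T+o))
for px,z in [((183,105),.1),((182,452),.12)]:
    k=wat(*f(*px),z,T);L=R.T@(k[:2]-o);print(k,L,"ang",np.arctan2(L[0]-.08,L[1]+.04),np.hypot(L[0]-.08,L[1]+.04))
```

```text
0.10219793409914486 0.16191645179152014
seat [0.55886979 0.03862369] -2.793967174756498 [[ 0.00151097 -0.00127631]
 [ 0.00061601  0.00137977]
 [-0.00212698 -0.00010346]]
[0.46962173 0.0460965  0.1       ] [ 0.08136389 -0.03742963] ang 0.4878423528361236 0.00290981414546117
[ 0.48976696 -0.02900123  0.12      ] [0.08800693 0.04003888] ang 0.09970626987497601 0.08043837910779131
```

The seat estimates agree: (0.559, 0.0386), heading −2.80, keeper about 0.08 rad. The knob is at (0.491, −0.028). I'll straddle it now.

Emit:
{"name": "move_arm", "arguments": {"rows": [[15,-44.5,0,0,0.6],[15,-44.5,0,0.03,0.6],[0,0,40,0,0.6],[0,0,40,0,0.6],[0,0,40,0,0.6],[0,0,40,0,0.6],[0,0,0,0,0.6],[0,0,0,0,0.6]]}}

```text
time_s: 4.58
position: [0.4913, -0.0285, 0.1066]
eef_rot: [0.0, 0.991, 0.132, 0.001]
ft_force: [-0.3, -0.1, 1.0]
grip_width: 0.0521
```

Run:
```python
from h import *
T=tool();print(T[1],heading(T),ctrl.get_state()["ft_force"])
im=vision.snapshot("wrist");cv2.imwrite("pics/w2.png",im[:,:,::-1])
```

```text
[ 0.49130325 -0.02850848  0.10658191] 0.264199014862545 [-0.34345214 -0.12178736  0.95354388]
```

View pics/w2.png

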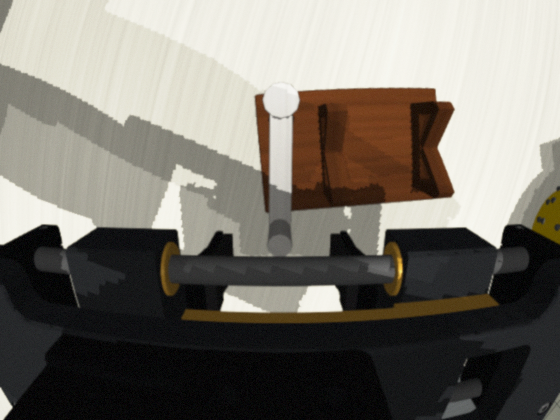

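The picture shows the knob at (280,243), centred between the fingers. I'll close loosely to about 26 mm as a cage, then swing it clockwise.

Emit:
{"name": "move_arm", "arguments": {"rows": [[0,0,0,0,0.28],[0,0,0,0,0.28],[0,0,0,0,0.28],[0,0,0,0,0.28]], "force": 5}}

```text
time_s: 5.12
position: [0.4904, -0.0283, 0.1052]
eef_rot: [0.0, 0.991, 0.132, 0.0]
ft_force: [0.2, -0.4, 0.5]
grip_width: 0.0258
```

Emit:
{"name": "move_arm", "arguments": {"rows": [[-11.2,-0.8,0,0.14,0.28],[-11.2,-0.8,0,0.14,0.28],[-11.2,-0.8,0,0.14,0.28],[-11.2,-0.8,0,0.14,0.28],[-11.2,-0.8,0,0.14,0.28],[-11.2,-0.8,0,0.14,0.28],[-11.2,-0.8,0,0.14,0.28],[-11.2,-0.8,0,0.14,0.28],[-11.2,-0.8,0,0.14,0.28],[-11.2,-0.8,0,0.14,0.28],[0,0,0,0,0.28],[0,0,0,0,0.28]]}}

```text
time_s: 6.62
position: [0.3968, 0.0152, 0.1052]
eef_rot: [-0.0, 0.844, -0.536, 0.0]
ft_force: [0.6, -0.3, -1.0]
grip_width: 0.0242
```

Run:
```python
from h import *
T=tool();print(T[1],heading(T),ctrl.get_state()["ft_force"])
im=vision.snapshot("wrist");cv2.imwrite("pics/w3.png",im[:,:,::-1])
im=vision.snapshot("scene");cv2.imwrite("pics/s3.png",im[:,:,::-1])
```

```text
[0.39683782 0.01518116 0.10515999] -1.1321613433525979 [ 0.56283948 -0.27014538 -1.00008344]
```

View pics/w3.png

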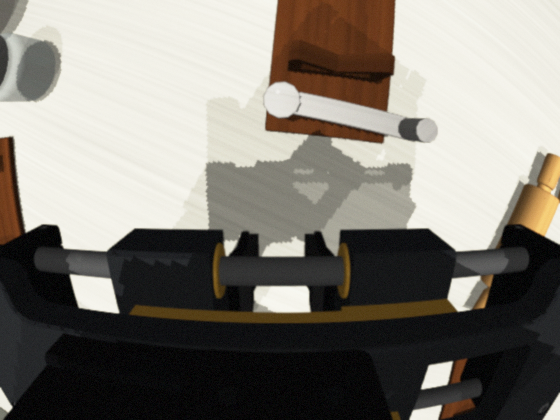

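View pics/s3.png

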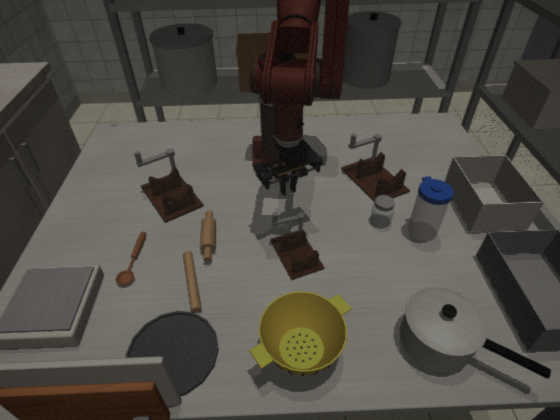

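The knob slipped out of the cage early. In the wrist view it's at (427,130) with the arm only partly open. I'll measure where it sits.

Run:
```python
from h import *
T=tool()
print("knob w3 (world)",wat(427,130,.12,T),"post",wat(282,100,.1,T))
c,s=np.cos(.264),np.sin(.264)
T2=(np.array([[c,s,0],[s,-c,0],[0,0,-1]]),np.array([.4913,-.0285,.1066]))
print("knob w2",wat(280,235,.12,T2),wproj([.4913,-.0285,.12],T2),wproj([.4913,-.0285,.117],T2))
im=cv2.imread("pics/w2.png")[200:320,200:360];cv2.imwrite("pics/c5.png",cv2.resize(im,None,fx=5,fy=5,interpolation=cv2.INTER_CUBIC))
```

```text
knob w3 (world) [ 0.48949152 -0.02910597  0.12      ] post [0.46903238 0.04757159 0.1       ]
knob w2 [ 0.48965638 -0.02240331  0.12      ] [280.01190432 245.74849817] [280.02781074 243.75199335]
```

View pics/c5.png

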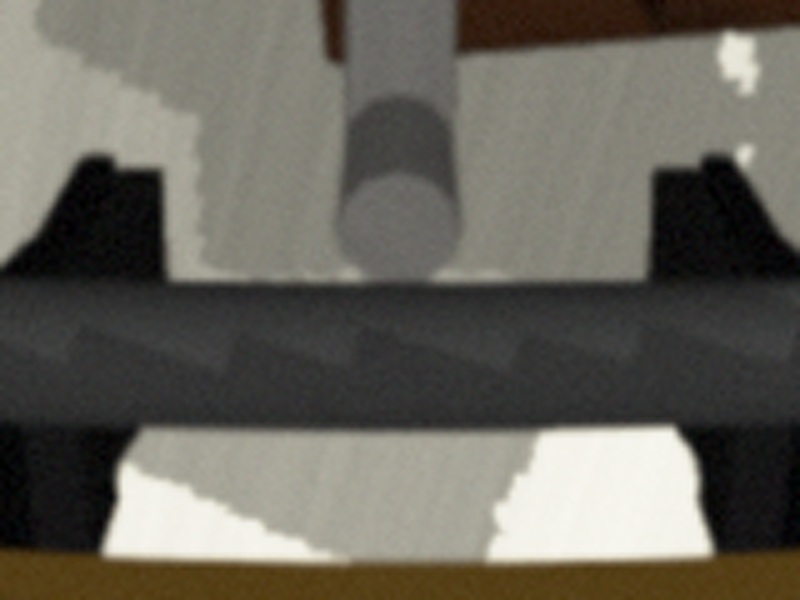

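The knob reads as unmoved, at (0.4895, −0.029). I'll check its height by triangulating, since the fingers may have passed above it.

Run:
```python
from h import *
f=lambda x,y,s,ox,oy:((x+.5)/s-.5+ox,(y+.5)/s-.5+oy)
d=np.load("T1.npz");T1=(d["R"],d["p"]);T=tool()
c,s=np.cos(.264),np.sin(.264)
T2=(np.array([[c,s,0],[s,-c,0],[0,0,-1]]),np.array([.4913,-.0285,.1066]))
rays={"top":ray("top",*f(397,385,6.6,235,135)),"scene":ray("scene",*f(465,110,5.5,190,195)),"w1":wray(*f(182,452,5,275,10),T1),"w2":wray(280,245,T2),"w3":wray(427,130,T)}
def tri(ks):
    A=np.zeros((3,3));b=np.zeros(3)
    for k in ks:
        o,d=rays[k];d=d/np.linalg.norm(d);P=np.eye(3)-np.outer(d,d);A+=P;b+=P@o
    X=np.linalg.solve(A,b);return X
print(tri(rays),tri(["w1","w2","w3"]),tri(["top","w2"]),tri(["top","scene"]))
for x in(-26,26):
  for y in (-9.5,9.5): print(x,y,wproj(T2[0]@[x/1e3,y/1e3,.008]+T2[1],T2))
st=ctrl.get_state();print(st["time_s"])
```

```text
[ 0.49113591 -0.0279494   0.11882747] [ 0.49058752 -0.0286968   0.11955666] [ 0.49144534 -0.02782314  0.12069575] [ 0.49204208 -0.02669627  0.11850988]
-26 -9.5 [237.32947004 217.86193332]
-26 9.5 [238.59295079 246.85500685]
26 -9.5 [322.88966388 217.81437961]
26 9.5 [321.71886385 246.82323651]
6.725
```

Run:
```python
from h import *
a=cv2.imread("pics/s3.png")[120:285,220:420];cv2.imwrite("pics/c6.png",cv2.resize(a,None,fx=4,fy=3.6,interpolation=cv2.INTER_CUBIC))
```

```text
(no output)
```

View pics/c6.png

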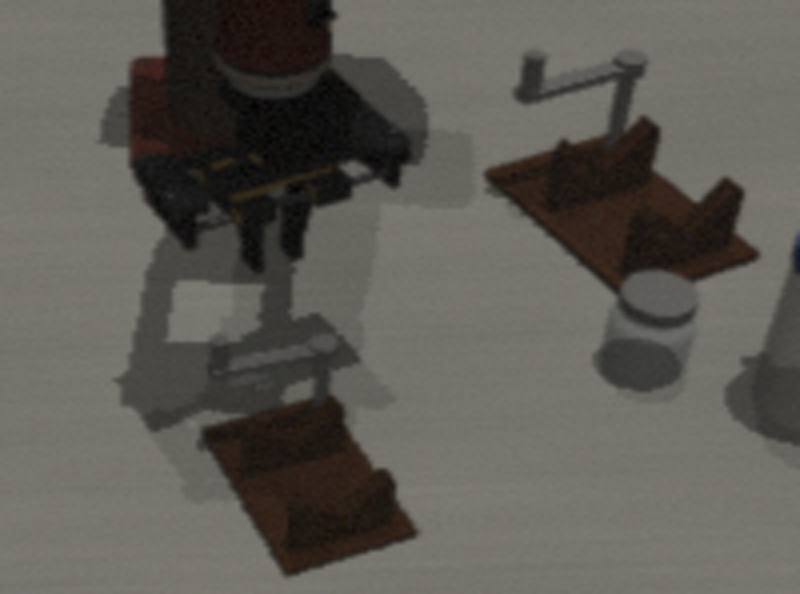

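Run:
```python
from h import *
T=tool()
for zt in (8,0,-8,-16,-24): print(zt,[proj("scene",T[0]@[x/1e3,0,zt/1e3]+T[1]).round(1) for x in (-12,12)],[wproj(T[0]@[x/1e3,-.0095,zt/1e3]+T[1],T).round(1) for x in (-12,12)])
a=cv2.imread("pics/s3.png")[160:210,260:320];cv2.imwrite("pics/c7.png",cv2.resize(a,None,fx=12,fy=12,interpolation=cv2.INTER_CUBIC))
a=cv2.imread("pics/w3.png")[200:300,200:360];a=np.clip(a*2.5,0,255).astype('uint8');cv2.imwrite("pics/c8.png",cv2.resize(a,None,fx=5,fy=5,interpolation=cv2.INTER_CUBIC))
```

```text
8 [array([289.8, 196.6]), array([282.9, 199. ])] [array([260.3, 217.9]), array([299.9, 217.9])]
0 [array([289.8, 194.6]), array([282.9, 197.1])] [array([259.4, 221.9]), array([300.7, 221.9])]
-8 [array([289.8, 192.7]), array([282.9, 195.1])] [array([258.5, 226.3]), array([301.5, 226.3])]
-16 [array([289.8, 190.7]), array([282.9, 193.1])] [array([257.5, 231. ]), array([302.4, 231. ])]
-24 [array([289.9, 188.7]), array([282.9, 191.1])] [array([256.4, 236.2]), array([303.4, 236.2])]
```

View pics/c7.png

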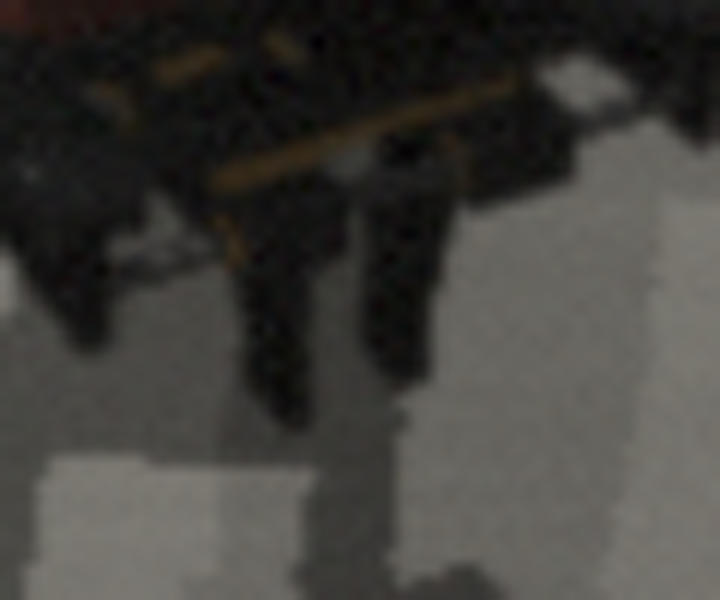

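View pics/c8.png

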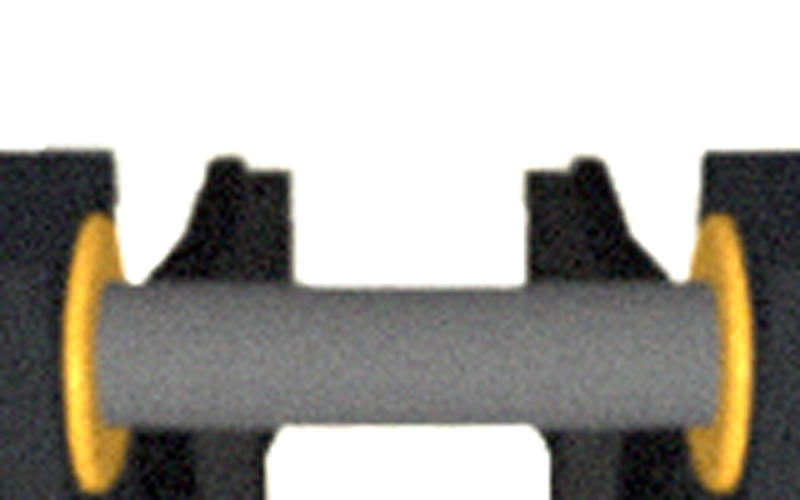

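Triangulation puts the knob's top at 0.12, as stated. Both camera views show the fingertips ending well short of where the tool frame says: about 10–28 mm behind the stated tip. I'll calibrate this by touching down on the clear table here.

Emit:
{"name": "move_arm", "arguments": {"rows": [[0,0,30,0,0.2],[0,0,30,0,0.2],[0,0,25,0,0.2],[0,0,0,0,0.2],[0,0,0,0,0.2]]}}

```text
time_s: 7.35
position: [0.3973, 0.0151, 0.0209]
eef_rot: [-0.0, 0.843, -0.537, 0.0]
ft_force: [0.6, -0.4, 1.3]
grip_width: 0.0173
```

Run:
```python
from h import *
T=tool();print(T[1],ctrl.get_state()["ft_force"])
im=vision.snapshot("wrist")[:,:,::-1];cv2.imwrite("pics/w4.png",im)
a=np.clip(im[180:300,180:380]*1.8,0,255).astype('uint8');cv2.imwrite("pics/c9.png",cv2.resize(a,None,fx=4,fy=4,interpolation=cv2.INTER_CUBIC))
a=vision.snapshot("scene")[160:220,250:330,::-1];a=np.clip(a*1.8,0,255).astype('uint8');cv2.imwrite("pics/c10.png",cv2.resize(a,None,fx=10,fy=10,interpolation=cv2.INTER_CUBIC))
for zt in (8,0,-8,-16,-24): print(zt,[proj("scene",T[0]@[x/1e3,0,zt/1e3]+T[1]).round(1) for x in (-9,9)])
```

```text
[0.39732363 0.015147   0.02087456] [ 0.58778323 -0.44243641  1.29982504]
8 [array([288.7, 216.6]), array([283.8, 218.4])]
0 [array([288.8, 214.8]), array([283.8, 216.6])]
-8 [array([288.8, 213. ]), array([283.8, 214.8])]
-16 [array([288.8, 211.2]), array([283.8, 213. ])]
-24 [array([288.8, 209.3]), array([283.8, 211.2])]
```

View pics/c9.png

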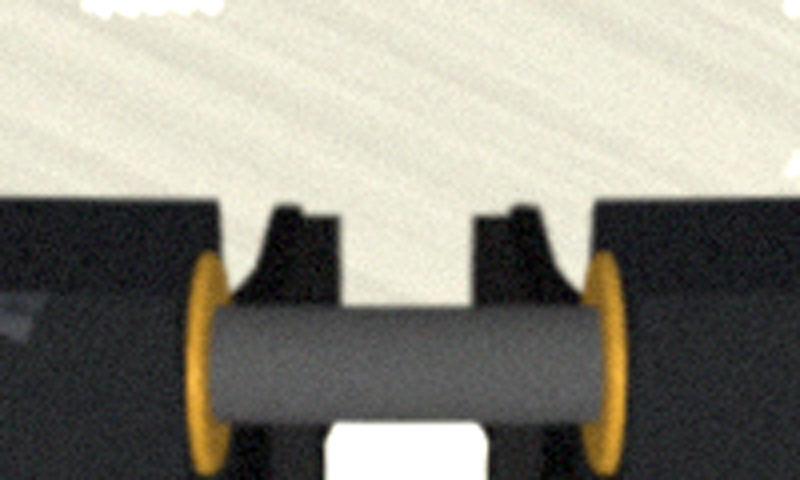

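View pics/c10.png

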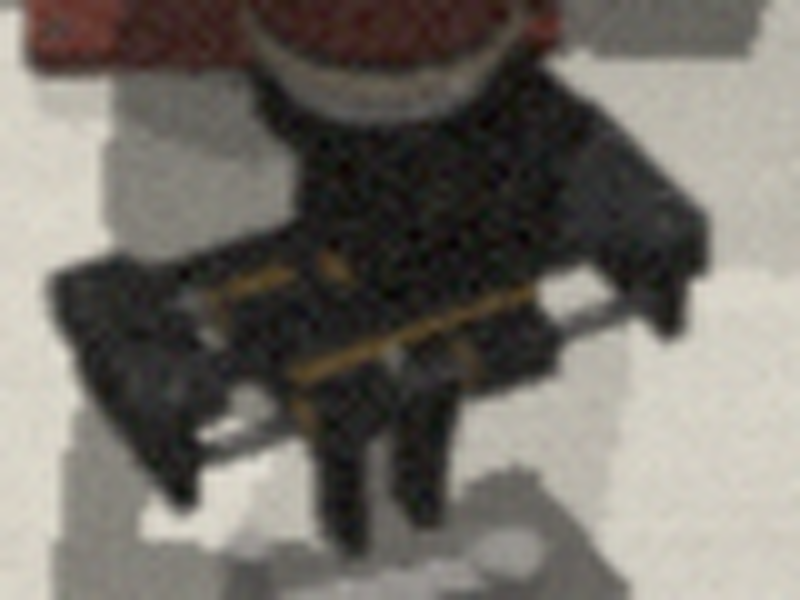

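Emit:
{"name": "move_arm", "arguments": {"rows": [[0,0,4,0,0.2],[0,0,4,0,0.2],[0,0,0,0,0.2],[0,0,0,0,0.2]]}}

```text
time_s: 7.95
position: [0.3965, 0.0154, 0.012]
eef_rot: [0.0, 0.843, -0.538, -0.0]
ft_force: [0.4, -1.1, 0.1]
grip_width: 0.0173
```

Emit:
{"name": "move_arm", "arguments": {"rows": [[0,0,3,0,0.2],[0,0,0,0,0.2]]}}

```text
time_s: 8.2
position: [0.3963, 0.0155, 0.0088]
eef_rot: [0.0, 0.843, -0.538, -0.0]
ft_force: [-0.1, 0.2, 0.4]
grip_width: 0.0175
```

Emit:
{"name": "move_arm", "arguments": {"rows": [[0,0,2,0,0.2],[0,0,0,0,0.2]]}}

```text
time_s: 8.45
position: [0.3964, 0.0154, 0.0069]
eef_rot: [0.0, 0.843, -0.538, -0.0]
ft_force: [-0.3, -0.1, -0.4]
grip_width: 0.0175
```

There's no contact at 0.0069, where the stated tips would already be in the table. Continuing down.

Emit:
{"name": "move_arm", "arguments": {"rows": [[0,0,2,0,0.2],[0,0,0,0,0.2]]}}

```text
time_s: 8.7
position: [0.3964, 0.0154, 0.0049]
eef_rot: [0.0, 0.843, -0.538, -0.0]
ft_force: [0.9, 0.0, -1.3]
grip_width: 0.017
```

Emit:
{"name": "move_arm", "arguments": {"rows": [[0,0,2,0,0.2],[0,0,0,0,0.2]]}}

```text
time_s: 8.95
position: [0.3964, 0.0154, 0.0029]
eef_rot: [0.0, 0.843, -0.538, -0.0]
ft_force: [-0.3, 0.4, -0.1]
grip_width: 0.0178
```

Emit:
{"name": "move_arm", "arguments": {"rows": [[0,0,2,0,0.2],[0,0,0,0,0.2]]}}

```text
time_s: 9.2
position: [0.3964, 0.0154, 0.0009]
eef_rot: [0.0, 0.843, -0.538, -0.0]
ft_force: [-0.1, -0.6, 0.6]
grip_width: 0.0174
```

Emit:
{"name": "move_arm", "arguments": {"rows": [[0,0,2,0,0.2],[0,0,0,0,0.2]]}}

```text
time_s: 9.45
position: [0.3964, 0.0154, -0.0011]
eef_rot: [0.0, 0.843, -0.538, -0.0]
ft_force: [-0.1, 0.5, 0.5]
grip_width: 0.0171
```

Emit:
{"name": "move_arm", "arguments": {"rows": [[0,0,2,0,0.2],[0,0,0,0,0.2]]}}

```text
time_s: 9.7
position: [0.3964, 0.0154, -0.0031]
eef_rot: [0.0, 0.843, -0.538, -0.0]
ft_force: [0.0, 0.8, 0.2]
grip_width: 0.0174
```

Emit:
{"name": "move_arm", "arguments": {"rows": [[0,0,2,0,0.2],[0,0,0,0,0.2]]}}

```text
time_s: 9.95
position: [0.3964, 0.0154, -0.0051]
eef_rot: [0.0, 0.843, -0.538, -0.0]
ft_force: [-0.3, -0.6, 0.7]
grip_width: 0.0173
```

Emit:
{"name": "move_arm", "arguments": {"rows": [[0,0,2,0,0.2],[0,0,0,0,0.2]]}}

```text
time_s: 10.2
position: [0.3964, 0.0154, -0.0071]
eef_rot: [0.0, 0.843, -0.538, -0.0]
ft_force: [0.4, -0.2, -0.8]
grip_width: 0.0175
```

Run:
```python
from h import *
T=tool();print(T[1],ctrl.get_state()["ft_force"],ctrl.get_state()["joint_torque"])
a=vision.snapshot("scene")[160:230,250:330,::-1];a=np.clip(a*1.8,0,255).astype('uint8');cv2.imwrite("pics/c11.png",cv2.resize(a,None,fx=8,fy=8,interpolation=cv2.INTER_CUBIC))
im=vision.snapshot("wrist")[:,:,::-1];cv2.imwrite("pics/w5.png",im)
```

```text
[ 0.3964134   0.01543482 -0.00713219] [ 0.35538596 -0.18299864 -0.81499928] [-9.78549913e-03 -2.76506174e+01 -2.99471247e+01  5.83245303e-02
 -7.66508002e-02  2.41272728e-04]
```

View pics/c11.png

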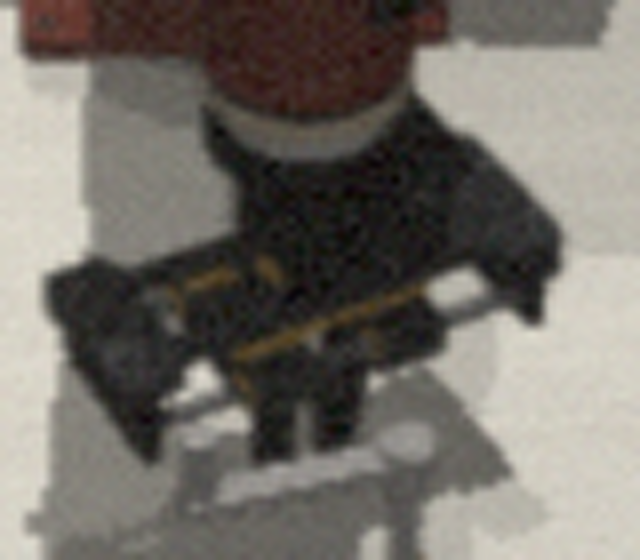

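View pics/w5.png

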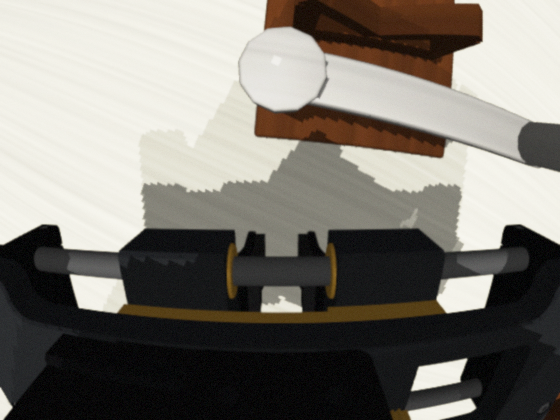

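Still free. Post and knob keep localising consistently from the wrist, so the fingers themselves look shorter than stated. Continuing carefully.

Emit:
{"name": "move_arm", "arguments": {"rows": [[0,0,2,0,0.2],[0,0,0,0,0.2]]}}

```text
time_s: 10.55
position: [0.3964, 0.0154, -0.0091]
eef_rot: [0.0, 0.843, -0.538, -0.0]
ft_force: [0.1, -0.4, 0.3]
grip_width: 0.0173
```

Emit:
{"name": "move_arm", "arguments": {"rows": [[0,0,2,0,0.2],[0,0,0,0,0.2]]}}

```text
time_s: 10.8
position: [0.3964, 0.0154, -0.0112]
eef_rot: [0.0, 0.843, -0.538, -0.0]
ft_force: [0.6, 0.7, 0.9]
grip_width: 0.0174
```

Emit:
{"name": "move_arm", "arguments": {"rows": [[0,0,2,0,0.2],[0,0,0,0,0.2]]}}

```text
time_s: 11.05
position: [0.3964, 0.0154, -0.0131]
eef_rot: [0.0, 0.843, -0.538, -0.0]
ft_force: [0.3, 0.0, -0.3]
grip_width: 0.0174
```

Emit:
{"name": "move_arm", "arguments": {"rows": [[0,0,2,0,0.2],[0,0,0,0,0.2]]}}

```text
time_s: 11.3
position: [0.3964, 0.0154, -0.0152]
eef_rot: [0.0, 0.843, -0.538, -0.0]
ft_force: [0.7, -0.1, 0.2]
grip_width: 0.0176
```

Emit:
{"name": "move_arm", "arguments": {"rows": [[0,0,2,0,0.2],[0,0,0,0,0.2]]}}

```text
time_s: 11.55
position: [0.3966, 0.0154, -0.017]
eef_rot: [0.0, 0.843, -0.538, -0.0]
ft_force: [-0.3, -0.4, -0.4]
grip_width: 0.0173
```

Emit:
{"name": "move_arm", "arguments": {"rows": [[0,0,2,0,0.2],[0,0,0,0,0.2]]}}

```text
time_s: 11.8
position: [0.3966, 0.0154, -0.0172]
eef_rot: [0.0, 0.843, -0.537, -0.001]
ft_force: [-10.4, 0.5, 25.6]
grip_width: 0.0173
```

Emit:
{"name": "move_arm", "arguments": {"rows": [[0,0,2,0,0.2],[0,0,0,0,0.2]]}}

```text
time_s: 12.05
position: [0.3967, 0.0154, -0.0174]
eef_rot: [0.001, 0.843, -0.537, -0.001]
ft_force: [-19.9, 2.7, 52.4]
grip_width: 0.0175
```

Contact is at TCP z = −0.017, so the fingertips end 17 mm behind the TCP: 25 mm shorter than stated. My z targets therefore drop by 25 mm, putting the grasp point 36 mm behind the TCP. I'll back off and redo the keeper.

Emit:
{"name": "move_arm", "arguments": {"rows": [[0,0,-47,0,0.6],[0,0,-47,0,0.6],[0,0,-48,0,0.6],[0,0,0,-0.174,0.6],[0,0,0,-0.174,0.6],[0,0,0,-0.174,0.6],[0,0,0,-0.174,0.6],[0,0,0,-0.174,0.6],[0,0,0,-0.174,0.6],[0,0,0,-0.174,0.6],[0,0,0,-0.174,0.6],[0,0,0,0,0.6]]}}

```text
time_s: 13.55
position: [0.3965, 0.0154, 0.1209]
eef_rot: [-0.0, 0.992, 0.127, -0.0]
ft_force: [0.0, 0.4, 0.2]
grip_width: 0.052
```

```bash
cat >> h.py <<'E'
def delta(X,h=None):
    T=tool(); D=T[0].T@(np.asarray(X)-T[1]); print("pos",T[1].round(4),"head",round(heading(T),4),"shift mm",(D*1e3).round(1)); 
    if h is not None: print("yaw",round(((heading(T)-h+np.pi/2)%np.pi)-np.pi/2,3))
E
python3 -c "
from h import *
delta([.491,-.0285,.080],.262);print(ctrl.get_state()['ft_force'])"
```

```text
pos [0.3965 0.0154 0.1209] head 0.2554 shift mm [80.4 66.4 40.9]
yaw -0.007
[0.01092112 0.41555004 0.20366847]
```

Emit:
{"name": "move_arm", "arguments": {"rows": [[40,33,0,0,0.6],[40.5,33.5,0,0,0.6],[0,0,0,0,0.6],[0,0,20,0,0.6],[0,0,21,0,0.6],[0,0,0,0,0.28],[0,0,0,0,0.28],[0,0,0,0,0.28],[0,0,0,0,0.28]], "force": 5}}

```text
time_s: 14.68
position: [0.4919, -0.0285, 0.0809]
eef_rot: [0.0, 0.992, 0.128, 0.001]
ft_force: [-0.7, -0.5, 0.5]
grip_width: 0.0261
```

Run:
```python
from h import *
delta([.491,-.0285,.080],.262);print(ctrl.get_state()['ft_force'])
im=vision.snapshot("wrist");cv2.imwrite("pics/w6.png",im[:,:,::-1])
```

```text
pos [ 0.4919 -0.0285  0.0809] head 0.2567 shift mm [-0.9 -0.2  0.9]
yaw -0.005
[-0.66231633 -0.48767255  0.5166655 ]
```

View pics/w6.png

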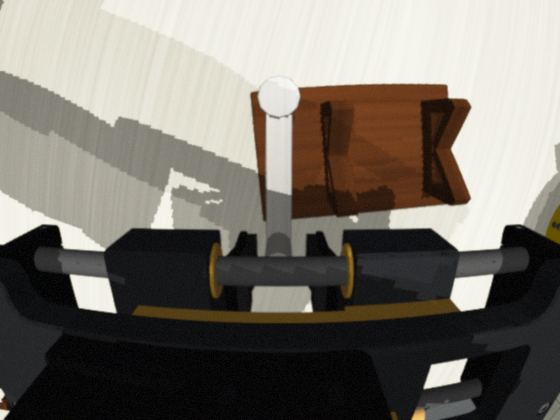

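The knob now sits lower, between the fingers at about (280,245). Swinging.

Emit:
{"name": "move_arm", "arguments": {"rows": [[-11.2,-0.8,0,0.14,0.28],[-11.2,-0.8,0,0.14,0.28],[-11.2,-0.8,0,0.14,0.28],[-11.2,-0.8,0,0.14,0.28],[0,0,0,0,0.28]]}}

```text
time_s: 15.35
position: [0.4467, -0.0273, 0.0802]
eef_rot: [0.0, 0.989, -0.15, 0.0]
ft_force: [0.8, -0.3, 0.2]
grip_width: 0.0242
```

Run:
```python
from h import *
delta([.491,-.0285,.080],.262);print(ctrl.get_state()['ft_force'])
im=vision.snapshot("wrist");cv2.imwrite("pics/w7.png",im[:,:,::-1])
```

```text
pos [ 0.4467 -0.0273  0.0802] head -0.3019 shift mm [ 42.6 -12.    0.3]
yaw -0.564
[ 0.81260283 -0.30229218  0.24375105]
```

View pics/w7.png

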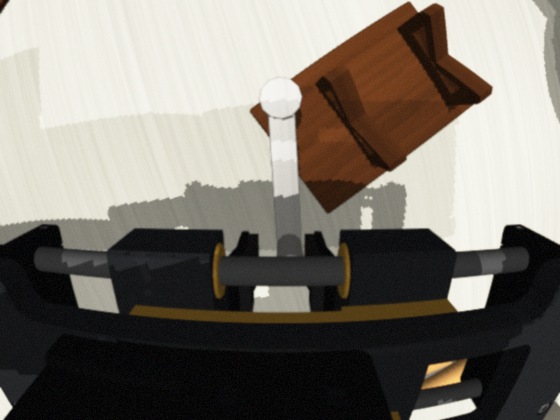

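The arm is following now, with the knob still caged. I'll carry on to about 1.45 rad, then open and lift.

Emit:
{"name": "move_arm", "arguments": {"rows": [[-11.2,-0.8,0,0.14,0.28],[-11.2,-0.8,0,0.14,0.28],[-11.2,-0.8,0,0.14,0.28],[-11.2,-0.8,0,0.14,0.28],[-11.2,-0.8,0,0.14,0.28],[-11.2,-0.8,0,0.14,0.28],[0,0,0,0,0.28],[0,0,0,0,0.45],[0,0,0,0,0.45]]}}

```text
time_s: 16.52
position: [0.3983, 0.0157, 0.0801]
eef_rot: [-0.0, 0.842, -0.54, 0.0]
ft_force: [0.1, 0.3, -0.6]
grip_width: 0.0356
```

Emit:
{"name": "move_arm", "arguments": {"rows": [[0,0,-40,0,1],[0,0,-50,0,1],[0,0,-50,0,1],[0,0,-50,0,1],[0,0,0,0,1]]}}

```text
time_s: 17.15
position: [0.4006, 0.0154, 0.2748]
eef_rot: [-0.002, 0.841, -0.54, 0.004]
ft_force: [0.5, -0.4, -0.4]
grip_width: 0.0809
```

Run:
```python
from h import *
delta([.469,-.233,.15],-1.517)
im=vision.snapshot("top");cv2.imwrite("pics/t8.png",im[:,:,::-1])
T=tool()
im=vision.snapshot("wrist");cv2.imwrite("pics/w8.png",im[:,:,::-1]);np.savez("T8.npz",R=T[0],p=T[1])
```

```text
pos [0.4006 0.0154 0.2748] head -1.142 shift mm [253.7  42.  125.7]
yaw 0.375
```

View pics/w8.png

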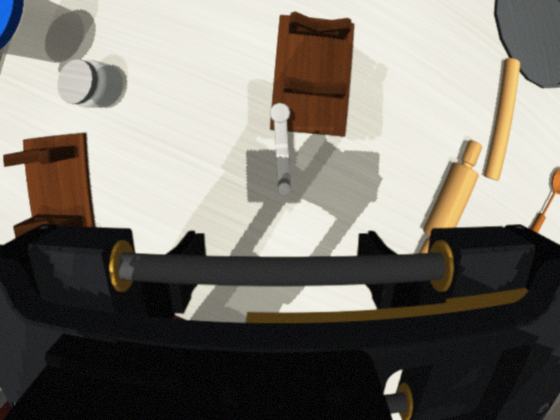

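View pics/t8.png

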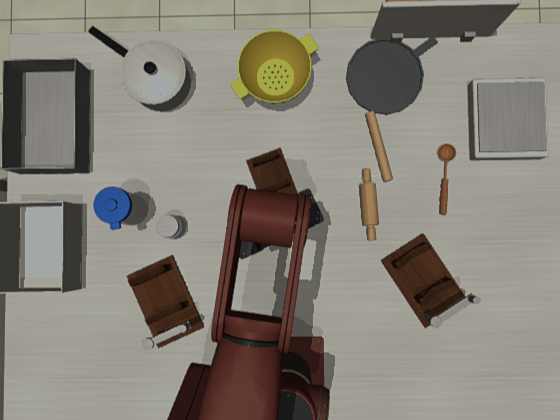

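The keeper stands open at about 1.4 rad: knob at (284,185), swung off the cradle. Going above the pin.

Emit:
{"name": "move_arm", "arguments": {"rows": [[42,7,0,0,1],[42,7,0,0,1],[42,7,0,0,1],[42,7,0,0,1],[42,7,0,0,1],[43.5,7,0,0,1],[0,0,0,0.18,1],[0,0,0,0.18,1],[0,0,40,0.015,1],[0,0,40,0,1],[0,0,40,0,1],[0,0,0,0,1]]}}

```text
time_s: 18.75
position: [0.4612, -0.2297, 0.1446]
eef_rot: [0.001, 0.726, -0.688, -0.005]
ft_force: [-0.5, -0.4, 0.7]
grip_width: 0.0874
```

Run:
```python
from h import *
delta([.469,-.233,-.012],-1.517)
T=tool()
im=vision.snapshot("wrist");cv2.imwrite("pics/w9.png",im[:,:,::-1])
for z,X in [(.046,(.469,-.233)),(.023,(.5695,-.2277)),(.023,(.3688,-.2384))]: print(wproj([*X,z],T))
```

```text
pos [ 0.4612 -0.2297  0.1446] head -1.5177 shift mm [  4.8  -8.9 156.5]
yaw -0.001
[285.16919258 189.122681  ]
[285.16174729  76.28057599]
[284.8095026  278.82589423]
```

View pics/w9.png

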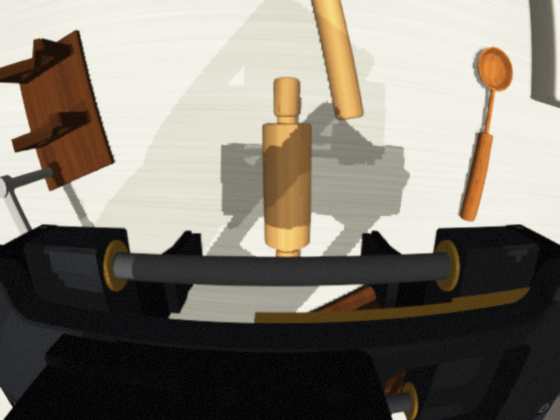

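The pin end shows at (287,78), where I predicted (285,76). Aligned, so I'll descend with the tips about 6 mm above the table.

Emit:
{"name": "move_arm", "arguments": {"rows": [[5,-9,0,0,1],[0,0,40,0,1],[0,0,40,0,1],[0,0,40,0,1],[0,0,20,0,1],[0,0,10,0,1],[0,0,5,0,1],[0,0,0,0,1],[0,0,0,0,1]], "force": 15}}

```text
time_s: 19.92
position: [0.475, -0.2372, -0.0039]
eef_rot: [-0.0, 0.726, -0.688, 0.001]
ft_force: [-0.5, -0.8, 0.1]
grip_width: 0.0871
```

Run:
```python
from h import *
delta([.469,-.233,-.012],-1.517);print(ctrl.get_state()["ft_force"])
im=vision.snapshot("scene")[:,:,::-1];a=np.clip(im[170:290,150:290]*1.8,0,255).astype('uint8');cv2.imwrite("pics/s9.png",cv2.resize(a,None,fx=5,fy=5,interpolation=cv2.INTER_CUBIC))
```

```text
pos [ 0.475  -0.2372 -0.0039] head -1.5179 shift mm [-4.5  5.8  8.1]
yaw -0.001
[-0.45877212 -0.79796495  0.10250469]
```

View pics/s9.png

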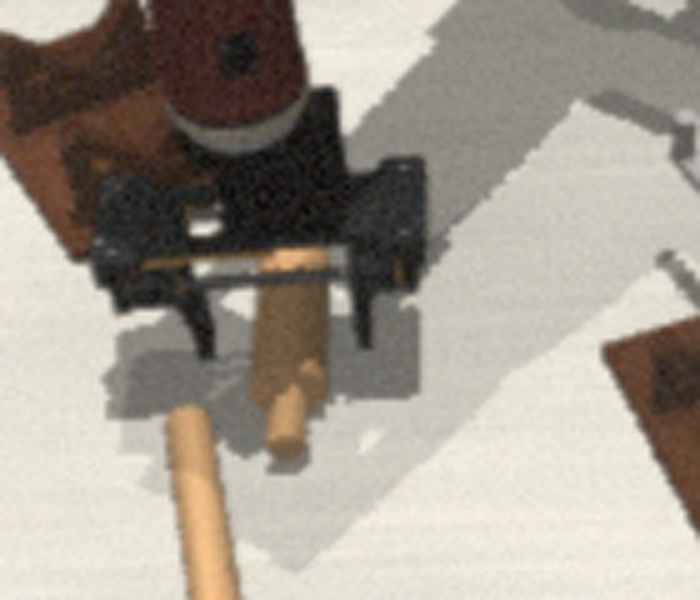

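Emit:
{"name": "move_arm", "arguments": {"rows": [[-4.5,6,4,0,1],[0,0,4,0,1],[0,0,0,0,1]]}}

```text
time_s: 20.35
position: [0.4674, -0.2321, -0.0135]
eef_rot: [0.0, 0.726, -0.688, -0.0]
ft_force: [0.4, -0.2, 0.3]
grip_width: 0.0868
```

Emit:
{"name": "move_arm", "arguments": {"rows": [[0,0,0,0,0.65],[0,0,0,0,0.6],[0,0,0,0,0.5],[0,0,0,0,0.4],[0,0,0,0,0.4],[0,0,0,0,0.4],[0,0,0,0,0.4]], "force": 15}}

```text
time_s: 21.22
position: [0.468, -0.2325, -0.0129]
eef_rot: [0.0, 0.726, -0.688, 0.0]
ft_force: [0.7, 0.3, 0.3]
grip_width: 0.0454
```

Emit:
{"name": "move_arm", "arguments": {"rows": [[0,0,-10,0,0.4],[0,0,-20,0,0.4],[0,0,-30,0,0.4],[0,0,-40,0,0.4],[0,0,-40,0,0.4],[0,0,0,0,0.4],[0,0,0,0,0.4]]}}

```text
time_s: 22.1
position: [0.4674, -0.2321, 0.1266]
eef_rot: [0.0, 0.726, -0.688, -0.0]
ft_force: [-0.2, 0.0, -1.9]
grip_width: 0.0459
```

Run:
```python
from h import *
st=ctrl.get_state();print(st["ft_force"],st["grip_width"],st["time_s"]);delta([.5588,.0386,.15],-1.231)
im=vision.snapshot("scene")[:,:,::-1];a=np.clip(im[130:290,130:310]*1.8,0,255).astype('uint8');cv2.imwrite("pics/s10.png",cv2.resize(a,None,fx=3.7,fy=3.7,interpolation=cv2.INTER_CUBIC))
im=vision.snapshot("wrist");cv2.imwrite("pics/w10.png",im[:,:,::-1])
```

```text
[-0.23307264  0.01838864 -1.87734369] 0.045897237026598994 22.1
pos [ 0.4674 -0.2321  0.1266] head -1.5179 shift mm [-265.5 -105.5  -23.4]
yaw -0.287
```

View pics/s10.png

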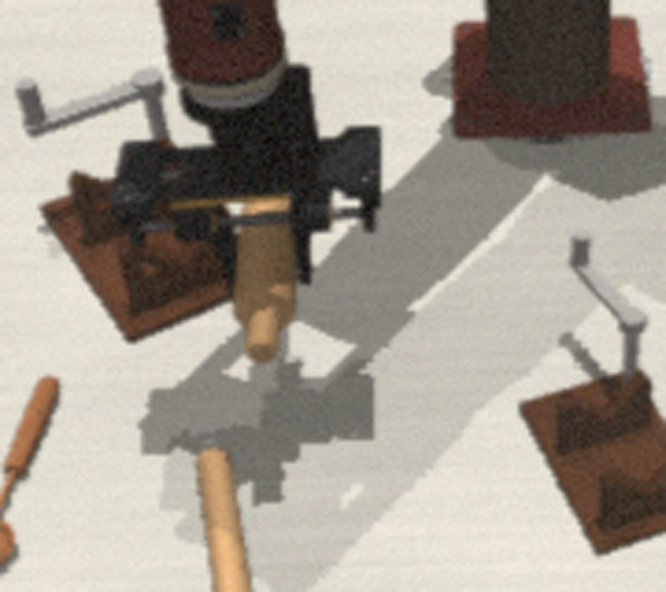

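View pics/w10.png

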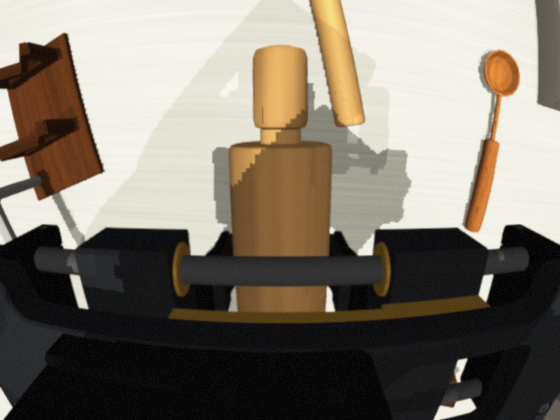

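The pin is held, 46 mm between the pads and level. Turning to the groove and moving over the cradle.

Emit:
{"name": "move_arm", "arguments": {"rows": [[0,0,-12,-0.1,0.4],[0,0,-12,-0.1,0.4],[0,0,0,-0.087,0.4],[0,0,0,0,0.4]]}}

```text
time_s: 22.7
position: [0.4671, -0.2318, 0.1495]
eef_rot: [-0.0, 0.816, -0.578, -0.001]
ft_force: [1.0, -0.2, -1.6]
grip_width: 0.0453
```

Run:
```python
from h import *
delta([.5588,.0386,.15],-1.231)
c=vision.camera_info("wrist");I=(np.eye(3),np.zeros(3))
for lab,px,zt in [("handle end top",(280,47),-.046),("barrel end top",(280,145),-.058)]:
    o,d=wray(*px,I);print(lab,(o+d*(zt-o[2])/d[2]).round(4))
```

```text
pos [ 0.4671 -0.2318  0.1495] head -1.2318 shift mm [-2.246e+02 -1.764e+02 -2.000e-01]
yaw -0.001
handle end top [ 0.0003 -0.0983 -0.046 ]
barrel end top [ 0.0003 -0.0582 -0.058 ]
```

Emit:
{"name": "move_arm", "arguments": {"rows": [[-14,-11,0,0,0.4],[-28,-22,0,0,0.4],[-32,-25,0,0,0.4],[-32,-25,0,0,0.4],[-32,-25,0,0,0.4],[-32,-25,0,0,0.4],[-28,-22,0,0,0.4],[-16,-13,0,0,0.4],[-10.5,-8.5,0,0,0.4],[0,0,0,0,0.4],[0,0,0,0,0.4]]}}

```text
time_s: 24.08
position: [0.5593, 0.0372, 0.1509]
eef_rot: [0.0, 0.816, -0.578, -0.0]
ft_force: [0.2, -0.5, -1.5]
grip_width: 0.0456
```

Run:
```python
from h import *
T=tool();delta([.5588,.0386,.029],-1.231)
im=vision.snapshot("wrist");cv2.imwrite("pics/w11.png",im[:,:,::-1])
im=vision.snapshot("scene")[:,:,::-1];a=np.clip(im[130:290,220:400]*1.8,0,255).astype('uint8');cv2.imwrite("pics/s11.png",cv2.resize(a,None,fx=3.7,fy=3.7,interpolation=cv2.INTER_CUBIC))
```

```text
pos [0.5593 0.0372 0.1509] head -1.2319 shift mm [-1.500e+00 -1.000e-01  1.219e+02]
yaw -0.001
```

View pics/w11.png

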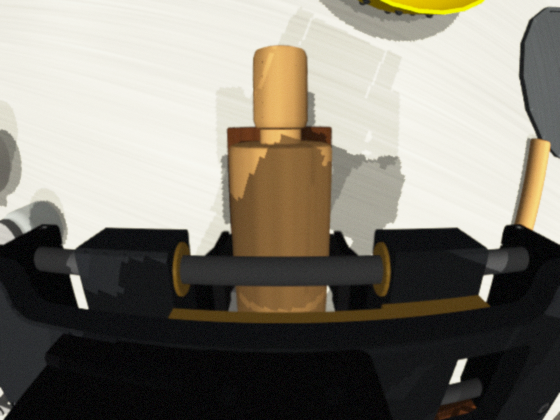

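View pics/s11.png

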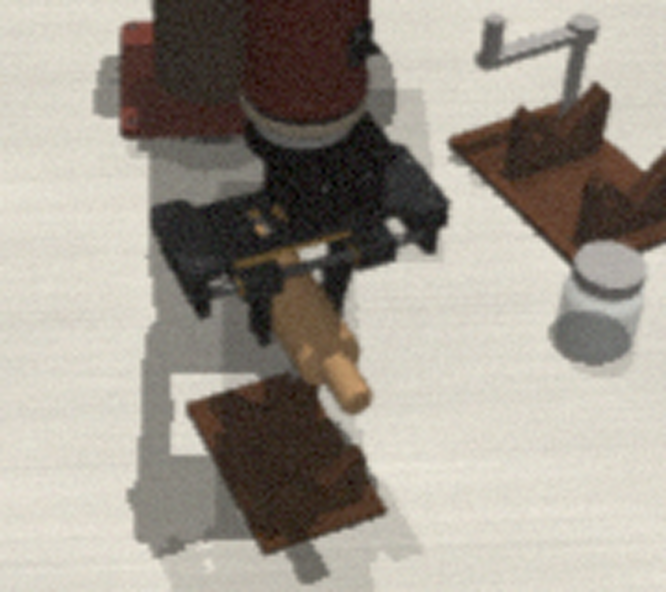

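Pin and board line up: the board's far edge centre is at column 279.5 and the pin axis at 280. Descending.

Emit:
{"name": "move_arm", "arguments": {"rows": [[-1,0,15,0,0.4],[0,0,25,0,0.4],[0,0,25,0,0.4],[0,0,20,0,0.4],[0,0,15,0,0.4],[0,0,10,0,0.4],[0,0,5,0,0.4],[0,0,0,0,0.4],[0,0,0,0,0.4]]}}

```text
time_s: 25.3
position: [0.5598, 0.039, 0.0368]
eef_rot: [-0.0, 0.817, -0.577, 0.001]
ft_force: [0.0, -0.0, -1.4]
grip_width: 0.0456
```

Run:
```python
from h import *
delta([.5588,.0386,.0288],-1.231);print(ctrl.get_state()["ft_force"])
im=vision.snapshot("wrist");cv2.imwrite("pics/w12.png",im[:,:,::-1])
```

```text
pos [0.5598 0.039  0.0368] head -1.2309 shift mm [0.  1.1 8. ]
yaw 0.0
[ 0.01033059 -0.03616765 -1.37715185]
```

View pics/w12.png

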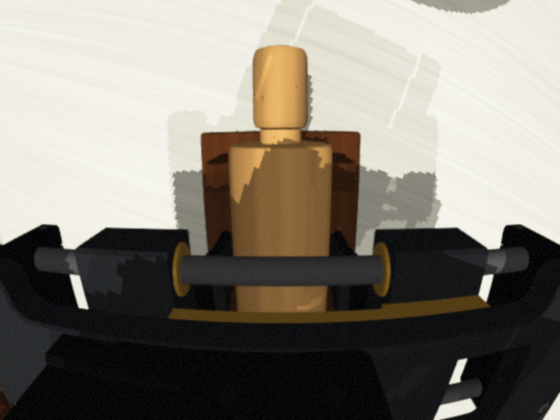

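Emit:
{"name": "move_arm", "arguments": {"rows": [[0,0,3,0,0.4],[0,0,3,0,0.4],[0,0,0,0,0.4],[0,0,0,0,0.4]]}}

```text
time_s: 25.85
position: [0.5591, 0.039, 0.03]
eef_rot: [0.0, 0.816, -0.577, -0.0]
ft_force: [0.8, -0.0, -1.5]
grip_width: 0.0457
```

Emit:
{"name": "move_arm", "arguments": {"rows": [[0,0,1,0,0.4],[0,0,0,0,0.4]]}}

```text
time_s: 26.1
position: [0.5593, 0.039, 0.0291]
eef_rot: [-0.0, 0.816, -0.577, 0.0]
ft_force: [-0.2, 0.7, -0.2]
grip_width: 0.0456
```

Emit:
{"name": "move_arm", "arguments": {"rows": [[0,0,1,0,0.4],[0,0,0,0,0.4]]}}

```text
time_s: 26.35
position: [0.5594, 0.039, 0.029]
eef_rot: [-0.0, 0.816, -0.577, 0.0]
ft_force: [-3.8, 0.5, 6.5]
grip_width: 0.0455
```

The pin bears on the saddles: Fz went from −1.5 to +6.5 N at the expected height. I'll hold, then ease the grip and look.

Emit:
{"name": "move_arm", "arguments": {"rows": [[0,0,0,0,0.4],[0,0,0,0,0.4],[0,0,0,0,0.4],[0,0,0,0,0.4]], "force": 5}}

```text
time_s: 26.85
position: [0.5594, 0.0391, 0.0289]
eef_rot: [-0.0, 0.817, -0.577, 0.0]
ft_force: [-2.8, 1.1, 5.7]
grip_width: 0.0458
```

Run:
```python
from h import *
delta([.5588,.0386,.0288],-1.231);print(ctrl.get_state()["ft_force"],ctrl.get_state()["grip_width"])
im=vision.snapshot("scene")[:,:,::-1];a=np.clip(im[150:290,220:380]*1.8,0,255).astype('uint8');cv2.imwrite("pics/s13.png",cv2.resize(a,None,fx=4,fy=4,interpolation=cv2.INTER_CUBIC))
im=vision.snapshot("wrist");cv2.imwrite("pics/w13.png",im[:,:,::-1])
```

```text
pos [0.5594 0.0391 0.0289] head -1.2308 shift mm [0.3 0.7 0.1]
yaw 0.0
[-2.83600703  1.09382273  5.71216866] 0.04580678520000776
```

View pics/s13.png

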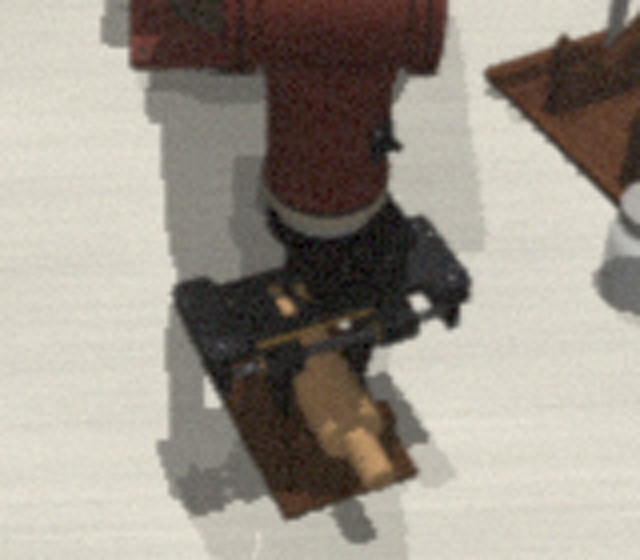

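View pics/w13.png

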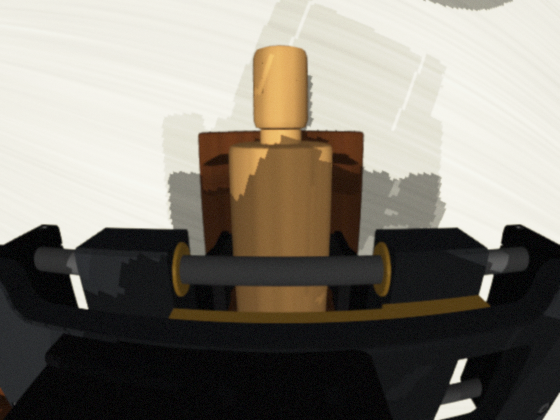

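The pin is bedded and centred between the board edges (199 and 364, pin at column 280.5). Releasing gently and lifting straight up.

Emit:
{"name": "move_arm", "arguments": {"rows": [[0,0,0,0,0.55],[0,0,0,0,0.6],[0,0,0,0,0.75],[0,0,0,0,0.9],[0,0,0,0,0.9],[0,0,0,0,0.9]]}}

```text
time_s: 27.7
position: [0.5591, 0.039, 0.028]
eef_rot: [0.0, 0.816, -0.577, -0.0]
ft_force: [-0.2, -0.3, 0.1]
grip_width: 0.0768
```

Emit:
{"name": "move_arm", "arguments": {"rows": [[0,0,-10,0,0.9],[0,0,-25,0,0.9],[0,0,-40,0,0.9],[0,0,-50,0,0.9],[0,0,-50,0,0.6],[0,0,0,0,0.6],[0,0,0,0,0.6]]}}

```text
time_s: 28.58
position: [0.559, 0.039, 0.2032]
eef_rot: [-0.0, 0.816, -0.577, 0.0]
ft_force: [-0.4, 0.5, -0.8]
grip_width: 0.0567
```

Run:
```python
from h import *
T=tool();delta([.40,.015,.12],-1.13)
im=vision.snapshot("wrist");cv2.imwrite("pics/w14.png",im[:,:,::-1])
im=vision.snapshot("scene")[:,:,::-1];a=np.clip(im[150:290,220:380]*1.8,0,255).astype('uint8');cv2.imwrite("pics/s14.png",cv2.resize(a,None,fx=4,fy=4,interpolation=cv2.INTER_CUBIC))
```

```text
pos [0.559  0.039  0.2032] head -1.231 shift mm [-30.4 158.   83.2]
yaw -0.101
```

View pics/w14.png

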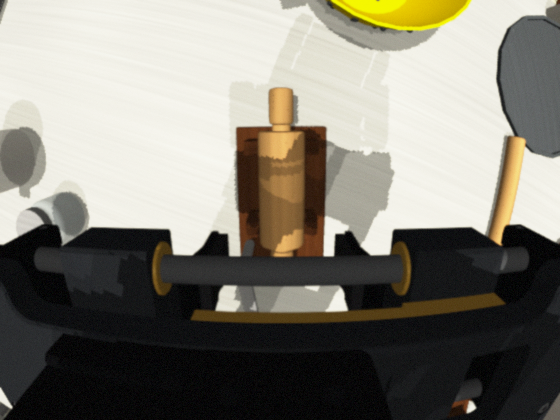

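View pics/s14.png

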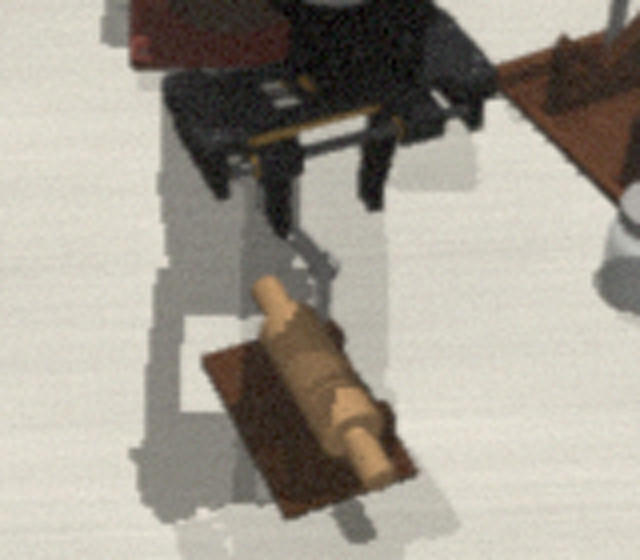

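The pin rests in both saddles. Next I'll move to the open knob and check it and the pin's position from there.

Run:
```python
from h import *
d=np.load("T8.npz");T=(d["R"],d["p"])
k=wat(284,187,.12,T);print("knob",k,"post",wat(281,113,.1,T))
p=np.array([.4700,.0495]);v=k[:2]-p;print(np.hypot(*v),"theta",-1.231-np.arctan2(v[1],v[0]))
T=tool()
# pin barrel/handle end top in current wrist image
for px,z in [((281,88),.077),((281,128),.065),((281.5,190),.088)]: print(wat(*px,z,T))
```

```text
knob [0.40070193 0.01178096 0.12      ] post [0.46953954 0.04657007 0.1       ]
0.07889833912133731 theta 1.4121350133330821
[0.65071245 0.07129681 0.077     ]
[0.61506214 0.05873694 0.065     ]
[0.56209002 0.03952859 0.088     ]
```

Emit:
{"name": "move_arm", "arguments": {"rows": [[-8,40,0,0,0.6],[-8,40,0,0,0.6],[-8,40,0,0,0.6],[-7,60,0,-0.1,0.6],[0,30,0,0,0.6],[0,0,0,0,0.6],[0,0,0,0,0.6]]}}

```text
time_s: 29.55
position: [0.3522, -0.0044, 0.2026]
eef_rot: [-0.0, 0.844, -0.536, -0.0]
ft_force: [-0.0, -0.8, 0.1]
grip_width: 0.052
```

Run:
```python
from h import *
T=tool();print(T[1],heading(T))
im=vision.snapshot("wrist");cv2.imwrite("pics/w15.png",im[:,:,::-1]);np.savez("T15.npz",R=T[0],p=T[1])
a=im[0:220,180:400,::-1];cv2.imwrite("pics/c15.png",cv2.resize(a,None,fx=2.7,fy=2.7,interpolation=cv2.INTER_CUBIC))
```

```text
[ 0.35220295 -0.00441656  0.20258754] -1.1315533927740484
```

View pics/w15.png

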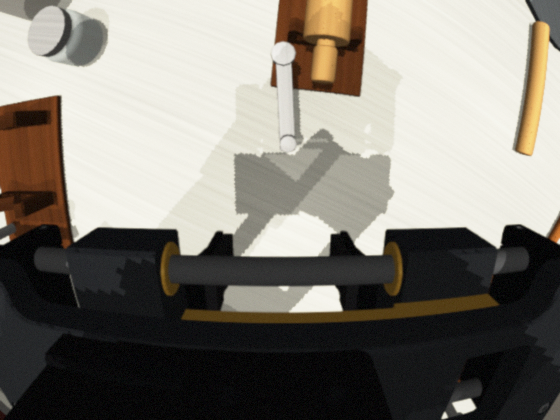

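Run:
```python
from h import *
T=tool();k=wat(288,144,.12,T);print(k);v=k[:2]-[.47,.0495];print("theta",-1.231-np.arctan2(v[1],v[0])+0)
delta([k[0],k[1],.080],-1.08)
```

```text
[0.3990235 0.0108233 0.12     ]
theta 1.411655957678765
pos [ 0.3524 -0.0043  0.2027] head -1.1311 shift mm [  6.2 -48.7 122.6]
yaw -0.051
```

The keeper is at 1.41 rad with its knob at (0.399, 0.011). Straddle and cage it.

Emit:
{"name": "move_arm", "arguments": {"rows": [[6,-24,0,-0.05,0.6],[0,-24.5,0,0,0.6],[0,0,0,0,0.6],[0,0,30,0,0.6],[0,0,30,0,0.6],[0,0,30,0,0.6],[0,0,20,0,0.6],[0,0,12,0,0.6],[0,0,0,0,0.28],[0,0,0,0,0.28],[0,0,0,0,0.28],[0,0,0,0,0.28]]}}

```text
time_s: 31.1
position: [0.3984, 0.0117, 0.0817]
eef_rot: [-0.0, 0.857, -0.515, 0.001]
ft_force: [-0.9, 0.2, -0.3]
grip_width: 0.026
```

Run:
```python
from h import *
delta([.399,.0108,.080],-1.08);print(ctrl.get_state()["ft_force"],ctrl.get_state()["grip_width"])
im=vision.snapshot("wrist");cv2.imwrite("pics/w16.png",im[:,:,::-1])
```

```text
pos [0.3984 0.0117 0.0817] head -1.081 shift mm [ 1.1 -0.1  1.7]
yaw -0.001
[-0.88215274  0.18829812 -0.34059648] 0.025961113908828753
```

View pics/w16.png

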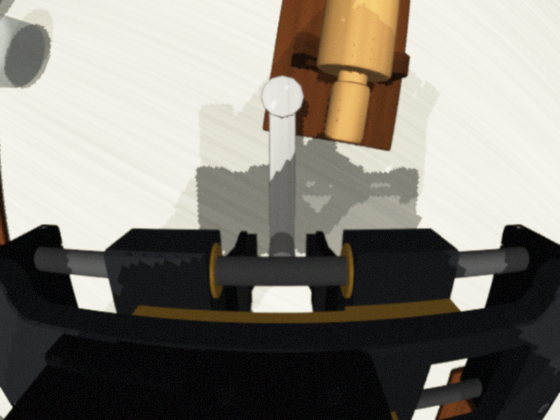

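The knob is caged and the pin is seated beside it. Swinging shut in two parts.

Emit:
{"name": "move_arm", "arguments": {"rows": [[11.2,-0.8,0,-0.14,0.28],[11.2,-0.8,0,-0.14,0.28],[11.2,-0.8,0,-0.14,0.28],[11.2,-0.8,0,-0.14,0.28],[11.2,-0.8,0,-0.14,0.28],[11.2,-0.8,0,-0.14,0.28],[11.2,-0.8,0,-0.14,0.28],[0,0,0,0,0.28]]}}

```text
time_s: 32.15
position: [0.4612, -0.0304, 0.0812]
eef_rot: [0.0, 0.999, -0.051, 0.0]
ft_force: [0.3, -0.4, -0.5]
grip_width: 0.0243
```

Run:
```python
from h import *
delta([.49,-.03,.080],.339);print(ctrl.get_state()["ft_force"])
im=vision.snapshot("wrist");cv2.imwrite("pics/w17.png",im[:,:,::-1])
```

```text
pos [ 0.4612 -0.0304  0.0812] head -0.1023 shift mm [28.6 -3.3  1.2]
yaw -0.441
[ 0.34352777 -0.43468869 -0.46540176]
```

View pics/w17.png

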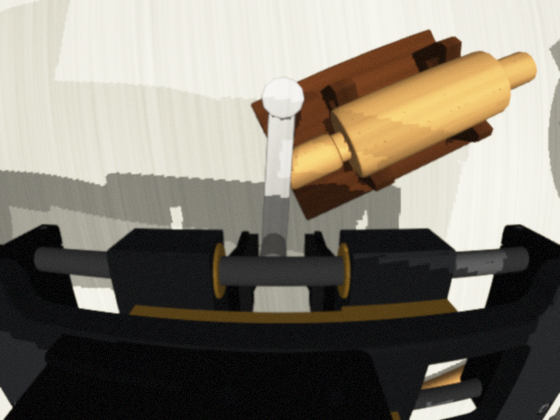

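Emit:
{"name": "move_arm", "arguments": {"rows": [[11.2,-0.8,0,-0.14,0.28],[11.2,-0.8,0,-0.14,0.28],[11.2,-0.8,0,-0.14,0.28],[4,-0.1,0,-0.05,0.28],[0,0,0,0,0.28],[0,0,0,0,0.28]]}}

```text
time_s: 32.95
position: [0.4973, -0.0251, 0.0811]
eef_rot: [-0.0, 0.983, 0.182, -0.0]
ft_force: [0.4, 0.8, -0.3]
grip_width: 0.0245
```

Run:
```python
from h import *
delta([.49,-.03,.080],.339);print(ctrl.get_state()["ft_force"])
im=vision.snapshot("wrist");cv2.imwrite("pics/w18.png",im[:,:,::-1])
```

```text
pos [ 0.4973 -0.0251  0.0811] head 0.3669 shift mm [-8.6  1.9  1.1]
yaw 0.028
[ 0.42242954  0.82505331 -0.32712297]
```

View pics/w18.png

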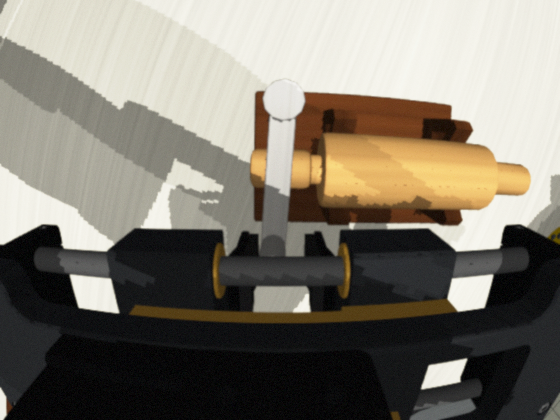

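The keeper lies across the handle. I'll nudge it a touch towards the stop, centre the fingers, open and lift clear.

Emit:
{"name": "move_arm", "arguments": {"rows": [[2.5,0,0,0,0.28],[0,0,0,0,0.28],[-3,0,0,0,0.28],[-3,0,0,0,0.35],[0,0,0,0,0.5],[0,0,0,0,0.5],[0,0,0,0,0.5],[0,0,-20,0,0.5],[0,0,-40,0,0.5],[0,0,-50,0,0.5],[0,60,-50,0,0.5],[0,60,0,0,0.5]]}}

```text
time_s: 34.5
position: [0.5365, -0.1283, 0.2364]
eef_rot: [0.002, 0.983, 0.185, 0.004]
ft_force: [0.5, 0.5, -0.6]
grip_width: 0.0431
```

Emit:
{"name": "move_arm", "arguments": {"rows": [[0,20,0,0,0.5],[0,0,0,0,0.5],[0,0,0,0,0.5]]}}

```text
time_s: 34.88
position: [0.54, -0.1446, 0.2303]
eef_rot: [-0.001, 0.983, 0.184, -0.001]
ft_force: [-0.3, 0.8, -0.4]
grip_width: 0.0437
```

Run:
```python
from h import *
st=ctrl.get_state();T=tool();print(T[1],heading(T),st["ft_force"],st["time_s"])
np.savez("T19.npz",R=T[0],p=T[1])
im=vision.snapshot("wrist")[:,:,::-1];cv2.imwrite("pics/w19.png",im);cv2.imwrite("pics/c19.png",cv2.resize(im[0:150,230:430],None,fx=4,fy=4,interpolation=cv2.INTER_CUBIC))
im=vision.snapshot("top")[:,:,::-1];cv2.imwrite("pics/t19.png",im)
```

```text
[ 0.53997785 -0.14458306  0.23028387] 0.36958842009079845 [-0.27232956  0.8249369  -0.40242033] 34.875
```

View pics/c19.png

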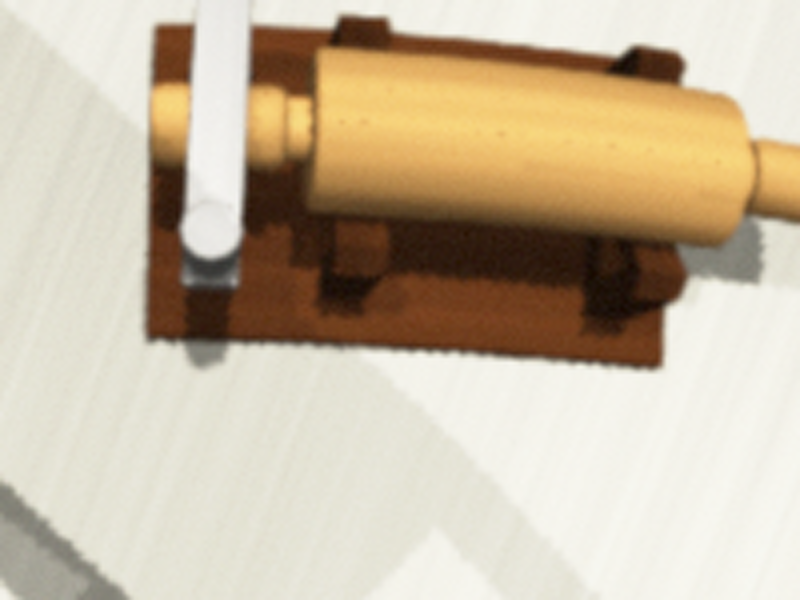

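View pics/t19.png

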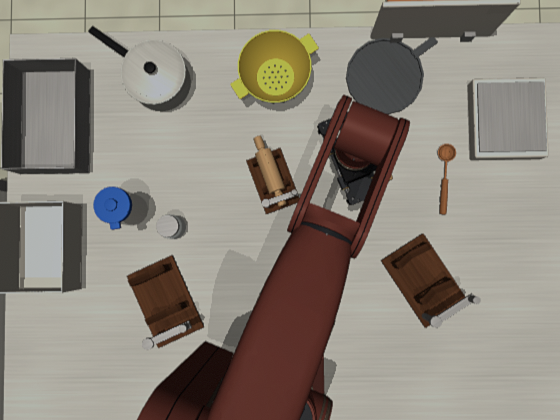

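Run:
```python
from h import *
d=np.load("T19.npz");T=(d["R"],d["p"]);f=lambda x,y:((x+.5)/4-.5+230,(y+.5)/4-.5)
th=-2.800;c,s=np.cos(th),np.sin(th);R=np.array([[c,-s],[s,c]]);o=np.array([.5588,.0386])
k=R.T@(wat(*f(212,230),.12,T)[:2]-o);print("knob",k,"theta",np.arctan2(k[0]-.08,k[1]+.04))
for n,px,z in [("handle end",(151,127),.065),("barrel end + (silhouette top)",(318,50),.07),("b+ low",(312,212),.07),("b- up",(735,92),.07),("b- low",(735,245),.07)]:
    print(n,R.T@(wat(*f(*px),z,T)[:2]-o))
a=cv2.imread("pics/t19.png")[125:225,225:325];cv2.imwrite("pics/c20.png",cv2.resize(a,None,fx=6,fy=6,interpolation=cv2.INTER_CUBIC))
```

```text
knob [0.08200196 0.04097712] theta 0.024717524993046896
handle end [0.09890848 0.00128683]
barrel end + (silhouette top) [ 0.05564033 -0.02107378]
b+ low [0.05631959 0.02495464]
b- up [-0.06091815 -0.02308153]
b- low [-0.06052738  0.02233315]
```

View pics/c20.png

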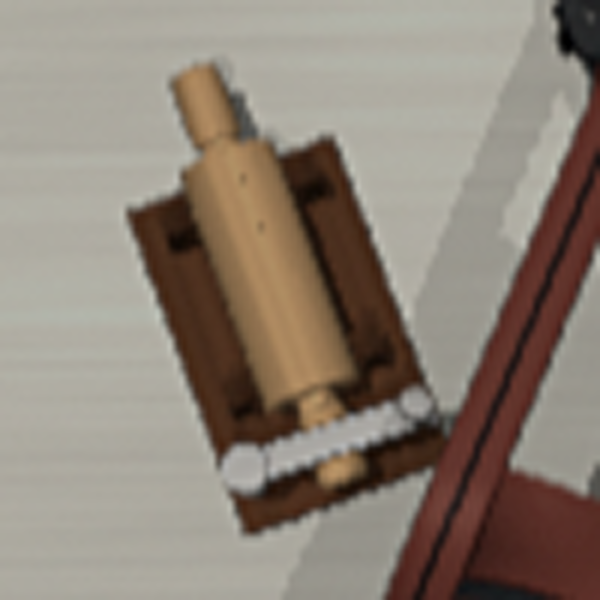

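The keeper is at about 0.02 rad. The pin is within about 2 mm of the seat along the groove and about 1 mm across it. The gripper is clear and the bystanders are in place, so I'll hand in.

```bash
python3 -c "
from station import ticket
print(ticket.finish_job())"
```

```text
the job is handed in; nothing more can be done
None
```

The rolling pin is stowed in the small cradle, with the keeper shut across its handle. I handed the job in at about 35 s of the 72 s allowed; no verdict was reported.

- **What I did:** I swung the keeper open to about 1.41 rad and gripped the pin at its barrel. I lowered it into the saddles until the force showed it bearing on them, about 6 N upward. I kept hold for about 0.6 s, released it gently and lifted clear. Then I swung the keeper back by its knob.
- **Last checks, from the cameras:**
  - The keeper is at about 0.02 rad.
  - The pin is about 2 mm off the seat along the groove and 1 mm across, with its axis within about 0.02 rad.
  - I did not measure the pin's height after letting go. When it bedded down, the arm was at the height expected for a seated pin.
  - The gripper is clear. The slim pin, canister, jar and spoon look unmoved in the top view.
- **What disagreed:** The fingertips end about 17 mm behind the tool centre point, not 8 mm ahead of it as stated.
  - My first swing passed over the knob without touching it.
  - I found the true length by pressing the fingertips on clear table. The wrist force reached about 52 N there, under the 120 N limit. I took this to be the fingers and not the gripper's body, for which the limit is 40 N.
  - All later heights used the corrected length.

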